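Finish the crosswise drying crib and index the turntable

ROBOT

A 6-joint arm with a two-finger parallel gripper is mounted at the origin on the work surface. World frame = base frame: x ahead of the robot, y to its left, z up, the work surface at z = 0. Lengths are in m, angles in rad, forces in N, time in s.
With the tool pointing down it reaches from about 0.3 to 0.775 m from the base axis. Payload 14.6 kg.
Tool frame: the origin (TCP) lies between the finger pads; the fingertips stand tip_extent ahead of it and the grasp point (between the pads) lies 2 mm behind it (tip_extent is the distance from the TCP to the fingertips, in m); x points along the fingers, z is the direction in which the jaws open and shut, and the axes are right-handed (so a half turn about x gives the same grasp; the last joint's range is limited). The gripper opens to 94 mm and grips with 3 to 60 N. Pads are 16 mm wide; open, the fingers measure 119 mm over their backs; the gripper's body (75 mm by 177 mm) begins 78 mm behind the grasp point.
Start: joints at [-1.328, 0.3, 1.521, -0, 1.321, -0.067], TCP at [0.168, -0.524, 0.222] pointing down, gripper open.
Joint ranges: [-3.03, 3.03], [-0.79, 2.21], [0.23, 2.52], [-1.04, 4.18], [0, 3.07], [-2.55, 2.55]. Speed limits (rad/s): [2.22, 2.22, 2.57, 3.14, 3.14, 3.14].

INTERFACE

Orientations are given as a unit quaternion [x, y, z, w].
In Python, from station import * gives the robot as it stands.
- The arm moves only by the shell command python3 -m creep 'ROWS'. ROWS is JSON, one flat list of numbers, 7 for each row, row after row: the shift along the tool's x, y, z in mm, then the turn, a rotation vector about the tool's x, y, z in rad, then the closure, from 0 (fully open) to 1 (shut). A call has 1 to 8 rows; each row is the pose to reach, as a shift and turn from the pose commanded when the call began, along the tool's axes at that moment; what a row does not reach only later rows make up. A row lasts 1/8 s, in which the tool goes at most 62.5 mm and 10.7 degrees, less where a joint would pass 70% of its speed; a pose out of reach is approached as far as the arm can. A call with a gripper value outside its range is refused whole. The fingers move at their own pace and stop on an object; the grip force is fixed at half the most. Time passes only in rows, so rows that repeat a pose let the fingers close. It gives the time, the measured TCP pose, the force and the opening at its end, in the units of the state.
- observe(): the state, without advancing time (a new reading comes with each control period).
- snapshot(name): name is "scene" or "top" or "wrist"; returns the picture (480x640x3 uint8, red, green, blue); there is no depth.
- camera_model(name): a dict with "fx", "fy", "cx", "cy" (pixels), "distortion" ([k1, k2, p1, p2, k3] as OpenCV has them; the pictures are not rectified), "xyz" and "rotation" of the camera in the world; the wrist camera has in their place "hand_eye" (4x4, takes a point from camera to tool coordinates, whose origin is the TCP and whose axes are the tool frame's). Camera axes: x right, y up, looking along -z (the intrinsics and any distortion apply to the point x, -y, -z); pixel columns grow to the right and rows downward; lengths in m; the calibration is good to about 2 mm. A picture is of the moment at which its call begins: read the wrist's pose just before it. camera_model takes no time and is no camera call.
- job_done(): hands the job in, once; it reports no verdict.
The state is a dict: "t": time; "q": joint angles; "joint_vel": joint speeds; "tau": joint torques, N m; "eef_pos": TCP position; "eef_rot": TCP orientation; "contact_force": force on the tool from outside, world axes, zero at the start; "moment": the same for the moment, N m; "opening": finger opening in m.
Only numpy, scipy, OpenCV 4.12 (cv2) and the standard library are available. Lean on these libraries where they do the work, as an engineer would, in place of code of your own. Each camera call takes 0.05 s, during which the arm holds its last target.

TASK

Finish the drying crib on the turntable: lay the loose blue slat in the empty place of the middle layer, across both white slats and parallel to the blue one already there, then lay the two yellow slats crosswise on the blue pair, each straight above a white slat, setting every slat down gently rather than dropping it. When the tower stands complete and square, take the turntable's upright black grip and turn it one stop (a quarter turn) clockwise as seen from above, so that the tower's other face meets the blower, keeping the tower square. Leave the jar and the grasper alone.

Things in the scene. Friction and masses are not known exactly. Their poses are not given: they have to be found in the camera images.
- deck (a point): centre of the top face of the turntable's round grey deck (radius 105 mm; face 46 mm above the bench), which turns about its vertical centre line. Frame turns with the deck: y points to the upright grip, z is up. Each slat's place in the square crib is given below in this frame; slats cross 46 mm either side of the centre, three layers of 18 mm, 54 mm in all.
- turntable (a joint): angle of the deck, rad: 0 at the start, grows clockwise seen from above. A detent holds it at stops every 1.571 rad: it resists with up to 0.25 N m (about 2 N at the grip), turns over half way between two stops, and from there pulls the deck on into the next stop. The deck can be turned on past the next stop, so do not overrun it.
- grip (a point): point on the axis of the upright black round grip post on an ear of the deck, 130 mm from the deck's centre, 44 mm above the deck's top face (90 mm above the bench). The post is 19 mm in diameter and stands 64 mm above the deck's top face. It turns with the deck; being round, it may turn between the fingers.
- white_a: white slat, 140 x 24 x 18 mm (own x along its length, z up through its 18 mm thickness; origin = centre of its underside), about 60 g, smooth hard plastic; lies loose on the deck at deck x = +46 mm, along deck y, since the start: bottom layer
- white_b: white slat, 140 x 24 x 18 mm (own x along its length, z up through its 18 mm thickness; origin = centre of its underside), about 60 g, smooth hard plastic; lies loose on the deck at deck x = -46 mm, along deck y, since the start: bottom layer
- blue_laid: blue slat, 140 x 24 x 18 mm (own x along its length, z up through its 18 mm thickness; origin = centre of its underside), about 60 g, smooth hard plastic; lies loose across both white slats at deck y = +46 mm (the grip's side), along deck x, since the start: middle layer
- blue_loose: blue slat, 140 x 24 x 18 mm (own x along its length, z up through its 18 mm thickness; origin = centre of its underside), about 60 g, smooth hard plastic; lies on the black draining mat (4 mm thick, on the bench), to be laid along deck x at deck y = -46 mm, underside 18 mm above the deck
- yellow_a: yellow slat, 140 x 24 x 18 mm (own x along its length, z up through its 18 mm thickness; origin = centre of its underside), about 60 g, smooth hard plastic; lies on the black draining mat (4 mm thick, on the bench), for the top layer: along deck y at deck x = +46 or -46 mm (either), underside 36 mm above the deck
- yellow_b: yellow slat, 140 x 24 x 18 mm (own x along its length, z up through its 18 mm thickness; origin = centre of its underside), about 60 g, smooth hard plastic; lies on the black draining mat (4 mm thick, on the bench), for the top layer: along deck y at deck x = +46 or -46 mm (either), underside 36 mm above the deck
- jar: closed amber jar with white lid, 66 mm in diameter, 110 mm tall, standing; origin at the centre of its underside. To be left alone
- grasper: black and steel laparoscopic grasper, about 355 mm long and 22 mm high, lying along its own x with the ring handles to -x; origin at bench level under its shaft, 70 mm from its tip. To be left alone
- blower: fixed white air blower, 150 x 130 mm, 122 mm tall, its slot nozzle pointing at the turntable, about 0.34 m from the deck's centre; origin at the centre of its foot
There are look-alikes about, which are no part of the job. Leave any pink or red look-alike of the yellow_a alone.

How it is judged:
On the way, in this order (a step that is already met when the one before it is completed fails the run):
1. the loose blue slat lies in the empty place of the middle layer, let go (x of white_a in the frame of deck between 0.03 and 0.062 m and y of white_a in the frame of deck between -0.02 and 0.02 m and z of white_a in the frame of deck between -0.005 and 0.005 m and angle between the x axis of each of white_a, white_b and the y axis of deck, either way round below 0.2 rad and angle between each of white_a, white_b, blue_laid, blue_loose's own z axis and vertical below 0.08 rad and x of white_b in the frame of deck between -0.062 and -0.03 m and y of white_b in the frame of deck between -0.02 and 0.02 m and z of white_b in the frame of deck between -0.005 and 0.005 m and x of blue_laid in the frame of deck between -0.02 and 0.02 m and y of blue_laid in the frame of deck between 0.03 and 0.062 m and z of blue_laid in the frame of deck between 0.013 and 0.023 m and angle between the x axis of each of blue_laid, blue_loose and the x axis of deck, either way round below 0.2 rad and x of blue_loose in the frame of deck between -0.02 and 0.02 m and y of blue_loose in the frame of deck between -0.062 and -0.03 m and z of blue_loose in the frame of deck between 0.013 and 0.023 m and contact force between the fingers and blue_loose below 0.2 N), for 0.2 s.
2. the tower is complete and square with both yellow slats let go, the turntable still at its first stop (all of step 1 and (((x of yellow_a in the frame of deck between 0.03 and 0.062 m and y of yellow_a in the frame of deck between -0.02 and 0.02 m and z of yellow_a in the frame of deck between 0.031 and 0.041 m and angle between the x axis of yellow_a and the y axis of deck, either way round below 0.2 rad and angle between yellow_a's own z axis and vertical below 0.08 rad) and (x of yellow_b in the frame of deck between -0.062 and -0.03 m and y of yellow_b in the frame of deck between -0.02 and 0.02 m and z of yellow_b in the frame of deck between 0.031 and 0.041 m and angle between the x axis of yellow_b and the y axis of deck, either way round below 0.2 rad and angle between yellow_b's own z axis and vertical below 0.08 rad)) or ((x of yellow_a in the frame of deck between -0.062 and -0.03 m and y of yellow_a in the frame of deck between -0.02 and 0.02 m and z of yellow_a in the frame of deck between 0.031 and 0.041 m and angle between the x axis of yellow_a and the y axis of deck, either way round below 0.2 rad and angle between yellow_a's own z axis and vertical below 0.08 rad) and (x of yellow_b in the frame of deck between 0.03 and 0.062 m and y of yellow_b in the frame of deck between -0.02 and 0.02 m and z of yellow_b in the frame of deck between 0.031 and 0.041 m and angle between the x axis of yellow_b and the y axis of deck, either way round below 0.2 rad and angle between yellow_b's own z axis and vertical below 0.08 rad))) and contact force between the fingers and yellow_a below 0.2 N and contact force between the fingers and yellow_b below 0.2 N and value of joint turntable between -0.15 and 0.15 rad), for 0.2 s.
At the end, for the whole second after the job is handed in: The deck rests one stop clockwise (1.571 rad, within 0.1) and the square six-slat crib lies on it at rest: each slat at its place in the deck's frame (yellow ones either way round) within 16 mm across its length, 20 mm along it, 5 mm in height, 0.2 rad in direction, flat within 0.08 rad (x of white_a in the frame of deck between 0.03 and 0.062 m and y of white_a in the frame of deck between -0.02 and 0.02 m and z of white_a in the frame of deck between -0.005 and 0.005 m and angle between the x axis of each of white_a, white_b and the y axis of deck, either way round below 0.2 rad and angle between each of white_a, white_b, blue_laid, blue_loose's own z axis and vertical below 0.08 rad and x of white_b in the frame of deck between -0.062 and -0.03 m and y of white_b in the frame of deck between -0.02 and 0.02 m and z of white_b in the frame of deck between -0.005 and 0.005 m and x of blue_laid in the frame of deck between -0.02 and 0.02 m and y of blue_laid in the frame of deck between 0.03 and 0.062 m and z of blue_laid in the frame of deck between 0.013 and 0.023 m and angle between the x axis of each of blue_laid, blue_loose and the x axis of deck, either way round below 0.2 rad and x of blue_loose in the frame of deck between -0.02 and 0.02 m and y of blue_loose in the frame of deck between -0.062 and -0.03 m and z of blue_loose in the frame of deck between 0.013 and 0.023 m and (((x of yellow_a in the frame of deck between 0.03 and 0.062 m and y of yellow_a in the frame of deck between -0.02 and 0.02 m and z of yellow_a in the frame of deck between 0.031 and 0.041 m and angle between the x axis of yellow_a and the y axis of deck, either way round below 0.2 rad and angle between yellow_a's own z axis and vertical below 0.08 rad) and (x of yellow_b in the frame of deck between -0.062 and -0.03 m and y of yellow_b in the frame of deck between -0.02 and 0.02 m and z of yellow_b in the frame of deck between 0.031 and 0.041 m and angle between the x axis of yellow_b and the y axis of deck, either way round below 0.2 rad and angle between yellow_b's own z axis and vertical below 0.08 rad)) or ((x of yellow_a in the frame of deck between -0.062 and -0.03 m and y of yellow_a in the frame of deck between -0.02 and 0.02 m and z of yellow_a in the frame of deck between 0.031 and 0.041 m and angle between the x axis of yellow_a and the y axis of deck, either way round below 0.2 rad and angle between yellow_a's own z axis and vertical below 0.08 rad) and (x of yellow_b in the frame of deck between 0.03 and 0.062 m and y of yellow_b in the frame of deck between -0.02 and 0.02 m and z of yellow_b in the frame of deck between 0.031 and 0.041 m and angle between the x axis of yellow_b and the y axis of deck, either way round below 0.2 rad and angle between yellow_b's own z axis and vertical below 0.08 rad))) and value of joint turntable between 1.471 and 1.671 rad and linear speed of each of white_a, white_b, blue_laid, blue_loose, yellow_a, yellow_b below 0.02 m/s and velocity of joint turntable between -0.05 and 0.05 rad/s); the robot touches nothing.
It fails at once if a slat was dropped (moving at over 0.5 m/s with no finger on it) ((linear speed of blue_loose above 0.5 m/s and contact force between the fingers and blue_loose below 0.2 N) or (linear speed of yellow_a above 0.5 m/s and contact force between the fingers and yellow_a below 0.2 N) or (linear speed of yellow_b above 0.5 m/s and contact force between the fingers and yellow_b below 0.2 N)).
It fails at once if the jar or the grasper was shifted by more than 20 mm or the jar tipped (distance of any of jar, grasper from where it was at the start of the episode above 0.02 m or angle between jar's own z axis and vertical above 0.3 rad).
It also fails if it takes over 72 s, if anything falls off the work surface, if the arm or the gripper's body presses on something with over 40 N, if the wrist force passes 120 N, or if a joint passes its speed limit or range.

## Working session

There is one attempt and no reset: what is moved stays moved. The work goes in short steps, Python scripts to look and compute and a shell command to move; the robot and the scene stay as the last step left them, time stands still between calls to the robot, and variables do not carry over. Pictures are saved under pics/ and viewed, and the job is handed in when it is done.

```bash
mkdir -p pics; ls; python3 - <<'E'
from station import *
import cv2,json
s=observe();print(s)
for n in ["scene","top","wrist"]:
    im=snapshot(n);cv2.imwrite(f"pics/{n}0.png",im[:,:,::-1]);print(n,camera_model(n))
E
```

```text
pics
{'t': 0.0, 'q': array([-1.32762202e+00,  3.00497896e-01,  1.52155131e+00, -1.35501420e-05,
        1.32067029e+00, -6.66226638e-02]), 'joint_vel': array([-2.27975151e-04, -1.37288110e-03, -1.95555855e-03,  1.23967588e-04,
       -8.17798788e-05, -9.52750920e-05]), 'tau': array([ 9.97265524e-04, -5.31803799e+01, -3.52736270e+01,  7.09080650e-02,
        2.43729103e-02, -1.09736650e-04]), 'eef_pos': array([ 0.16760396, -0.52360517,  0.22188421]), 'eef_rot': array([ 0.41712489,  0.57146254, -0.41662045,  0.57084568]), 'contact_force': array([ 0.49123516, -0.25954763,  0.51071927]), 'moment': array([ 0.00208003, -0.0107018 , -0.01737542]), 'opening': 0.09420566517965283}
scene {'fx': 547.309575122658, 'fy': 547.309575122658, 'cx': 312.6139404389871, 'cy': 238.33098758222908, 'distortion': array([0.00638933, 0.        , 0.        , 0.        , 0.        ]), 'xyz': array([1.525876  , 0.27411072, 1.3245392 ]), 'rotation': array([0.20601627, 0.27855499, 0.76109749, 0.54835666])}
top {'fx': 543.6238386248281, 'fy': 543.6238386248281, 'cx': 319.5487750404605, 'cy': 231.91889459804858, 'distortion': array([0.01982116, 0.        , 0.        , 0.        , 0.        ]), 'xyz': array([ 0.28929122, -0.01894123,  1.46263955]), 'rotation': array([-0.05726565,  0.05877905,  0.71243269, -0.69692563])}
wrist {'fx': 381.9194164662332, 'fy': 381.9194164662332, 'cx': 321.6341836721065, 'cy': 238.20943936948865, 'distortion': array([0.0115819, 0.       , 0.       , 0.       , 0.       ]), 'hand_eye': array([[-1.50780323e-04,  2.43266705e-01, -9.69959426e-01,
        -1.62054943e-01],
       [-6.70862336e-05,  9.69959432e-01,  2.43266717e-01,
         7.10316836e-02],
       [ 9.99999986e-01,  1.01750759e-04, -1.29930950e-04,
        -2.29411332e-04],
       [ 0.00000000e+00,  0.00000000e+00,  0.00000000e+00,
         1.00000000e+00]])}
```

View pics/top0.png

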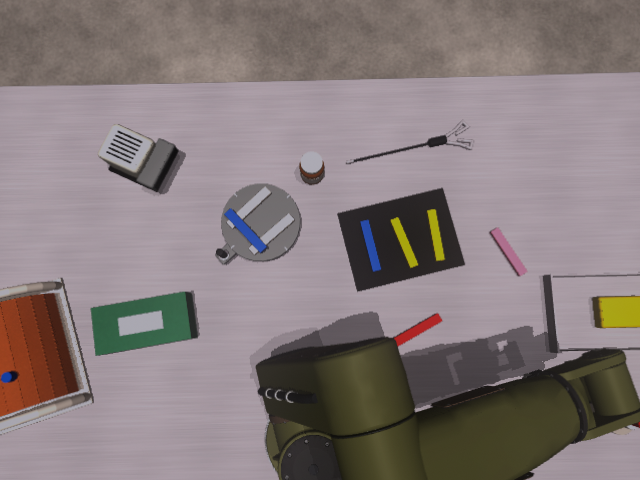

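View pics/scene0.png

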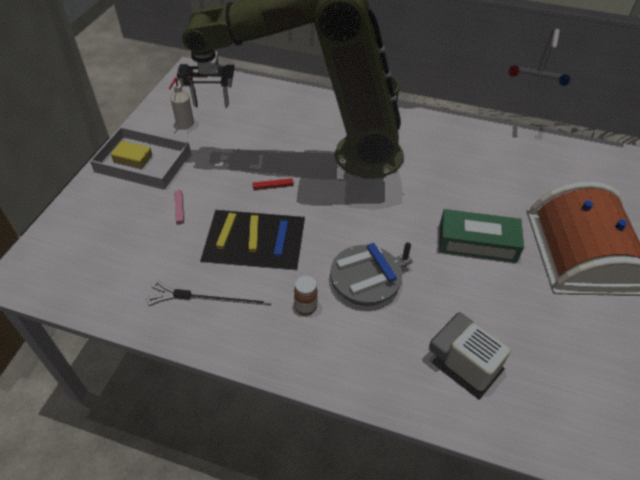

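View pics/wrist0.png

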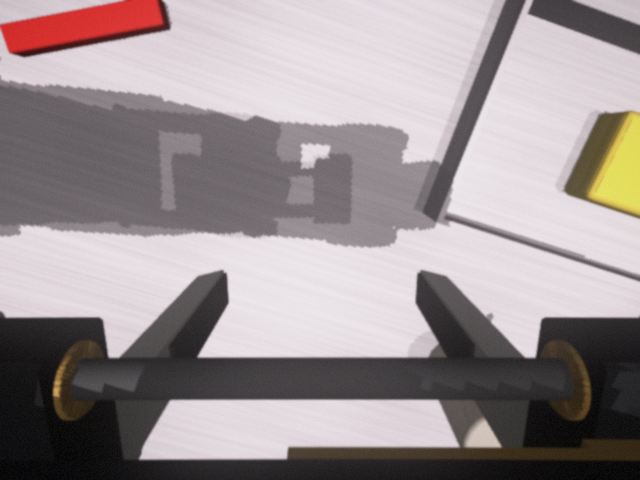

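The top view shows the blue slat on the mat at (371,246) and yellow slats at (404,242) and (436,235). The pink slat at (508,251) and the red one at (418,330) are look-alikes, both off the mat and the wrong colour. The deck is at (261,222), with the grip at (224,255). Next I measure these.

```bash
cat > h.py <<'E'
from station import *
import numpy as np, cv2
from scipy.spatial.transform import Rotation as R
def cam(name,s=None):
    m=camera_model(name)
    K=np.array([[m['fx'],0,m['cx']],[0,m['fy'],m['cy']],[0,0,1]]);d=np.array(m['distortion'])
    if name=='wrist':
        T=np.eye(4);T[:3,:3]=R.from_quat(s['eef_rot']).as_matrix();T[:3,3]=s['eef_pos'];T=T@m['hand_eye']
        return K,d,T[:3,:3],T[:3,3]
    return K,d,R.from_quat(m['rotation']).as_matrix(),np.array(m['xyz'])
def toplane(c,px,z):
    K,d,Rm,t=c
    u=cv2.undistortPoints(np.array(px,float).reshape(-1,1,2),K,d).reshape(-1,2)
    r=np.c_[u[:,0],-u[:,1],-np.ones(len(u))]@Rm.T
    return t+r*((z-t[2])/r[:,2])[:,None]
def proj(c,P):
    K,d,Rm,t=c
    p=(np.atleast_2d(P)-t)@Rm; p=p*[1,-1,-1]
    return cv2.projectPoints(p,np.zeros(3),np.zeros(3),K,d)[0].reshape(-1,2)
def blobs(mask,amin=60):
    n,l,st,ce=cv2.connectedComponentsWithStats(mask.astype(np.uint8))
    return [(l==i) for i in range(1,n) if st[i,4]>=amin]
def hsv(im): return cv2.cvtColor(im,cv2.COLOR_RGB2HSV).astype(int)
def colmask(im,c):
    h=hsv(im);H,S,V=h[...,0],h[...,1],h[...,2]
    if c=='blue': return (H>100)&(H<130)&(S>120)&(V>50)
    if c=='yellow': return (H>22)&(H<36)&(S>120)&(V>60)
    if c=='white': return (S<25)&(V>185)
def rect(c,m,z):
    """min-area rect of mask contour cast to plane z: centre, dir deg (long axis), sizes mm"""
    cs,_=cv2.findContours(m.astype(np.uint8),cv2.RETR_EXTERNAL,cv2.CHAIN_APPROX_NONE)
    k=max(cs,key=cv2.contourArea).reshape(-1,2)
    P=toplane(c,k,z)[:,:2]
    (x,y),(w,h),a=cv2.minAreaRect((P*1000).astype(np.float32))
    if w<h: w,h,a=h,w,a+90
    return np.array([x,y]),(a+90)%180-90,(w,h),k
E
python3 - <<'E'
from h import *
for n in['top','scene']:
    im=cv2.imread(f'pics/{n}0.png')[:,:,::-1].copy();c=cam(n)
    for col in['blue','yellow']:
        for m in blobs(colmask(im,col)):
            ys,xs=np.where(m)
            V=hsv(im)[...,2][m]
            for z in ((.022,.082) if col=='blue' else (.022,)):
                r=rect(c,m,z);print(n,col,z,xs.mean().round(),ys.mean().round(),m.sum(),np.round(r[0],1),round(r[1],1),np.round(r[2],1),np.percentile(V,[5,50,95]))
im=cv2.imread('pics/top0.png');cv2.imwrite('pics/topc.png',cv2.resize(im[170:300,200:480],None,fx=2.8,fy=2.8,interpolation=cv2.INTER_CUBIC))
E
```

```text
top blue 0.022 245.0 230.0 494 [537.7 175.2] 42.1 [145.7  24.8] [128. 168. 171.]
top blue 0.082 245.0 230.0 494 [527.3 167.1] 42.1 [139.6  23.8] [128. 168. 171.]
top blue 0.022 370.0 245.0 468 [ 489.7 -159.4] 12.2 [141.1  23.9] [101.35 167.   169.  ]
top blue 0.082 370.0 245.0 468 [ 481.4 -153.5] 12.2 [135.2  22.9] [101.35 167.   169.  ]
top blue 0.022 6.0 377.0 89 [170.4 782.5] -43.3 [25.1 24.2] [ 88.8 158.  160. ]
top blue 0.082 6.0 377.0 89 [175.3 749.2] -43.3 [24.1 23.2] [ 88.8 158.  160. ]
top yellow 0.022 436.0 235.0 486 [ 514.9 -336.2] 7.0 [140.6  25. ] [ 83.25 168.   169.  ]
top yellow 0.022 404.0 242.0 476 [ 496.3 -250. ] 20.2 [140.3  24.4] [107. 168. 168.]
top yellow 0.022 620.0 312.0 1201 [ 300.6 -803.8] 89.5 [105.4  79.6] [156. 169. 170.]
scene blue 0.022 280.0 237.0 308 [ 491.5 -162.6] 12.1 [146.4  28. ] [ 64. 113. 119.]
scene blue 0.082 280.0 237.0 308 [ 539.1 -142.5] 12.1 [139.7  26.7] [ 64. 113. 119.]
scene blue 0.022 382.0 262.0 318 [484.5 159.4] 42.0 [146.5  26.1] [ 71.   117.   120.15]
scene blue 0.082 382.0 262.0 318 [532.4 164.6] 42.0 [139.7  24.9] [ 71.   117.   120.15]
scene yellow 0.022 130.0 153.0 606 [ 293.5 -812.4] -88.8 [132.6 103.5] [ 64. 137. 141.]
scene yellow 0.022 226.0 230.0 313 [ 516.7 -338.2] 6.9 [150.5  28.1] [ 70.6 133.  141. ]
scene yellow 0.022 253.0 233.0 315 [ 501.9 -251.1] 20.0 [151.2  28.2] [ 69. 133. 141.]
```

View pics/topc.png

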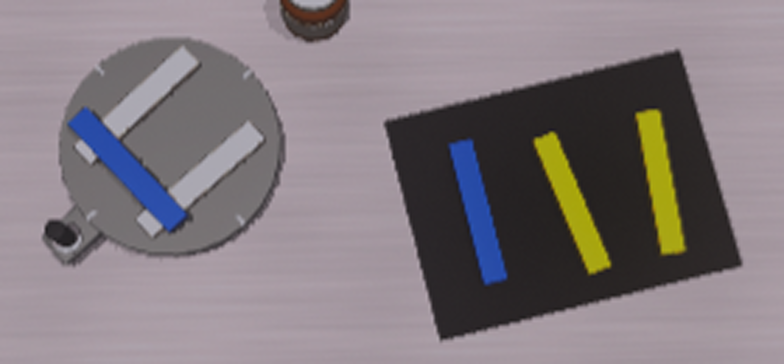

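```bash
python3 - <<'E'
from h import *
import station
print([n for n in dir(station) if not n.startswith('_')]); print(getattr(station,'tip_extent',None))
im=cv2.imread('pics/top0.png')[:,:,::-1].copy();c=cam('top');H=hsv(im)
lau=np.zeros(im.shape[:2],bool);lau[175:270,205:310]=1
# deck: darker grey, low saturation
for p in [(225,222),(265,205),(290,240),(320,230),(223,255),(245,205)]: print(p,H[p[1],p[0]])
w=lau&(H[...,1]<60)&(H[...,2]>140)
for m in blobs(lau&(H[...,2]>165)&(H[...,1]<18),30):
    r=rect(c,m,.064);print('white?',m.sum(),np.round(r[0],1),r[1],np.round(r[2],1))
d=lau&(H[...,1]<22)&(H[...,2]<135)&(H[...,2]>60)
b=max(blobs(d),key=lambda q:q.sum())
hull=cv2.convexHull(np.argwhere(b)[:,::-1].astype(np.int32).reshape(-1,1,2)).reshape(-1,2)
P=toplane(c,hull,.046)[:,:2]
o=np.array([.558,.133])
g=o+.03*np.array([-.67,.742])
# hull points not on ear side
ang=(P-o)@np.array([-.67,.742]);Q=P[ang<.05]
A=np.c_[2*Q,np.ones(len(Q))];s=np.linalg.lstsq(A,(Q**2).sum(1),rcond=None)[0]
print('deck',s[:2],np.sqrt(s[2]+s[:2]@s[:2]),len(Q))
k=lau&(H[...,2]<45)
for m in blobs(k,15):
    ys,xs=np.where(m);print('dark',m.sum(),xs.mean(),ys.mean(),toplane(c,[(xs.mean(),ys.mean())],.11))
print('pred grip px',proj(c,[[.471,.229,.11],[.471,.229,.046]]))
E
```

```text
['PlanningError', 'camera_model', 'job_done', 'observe', 'snapshot', 'tip_extent']
0.017
(225, 222) [168  11 113]
(265, 205) [165   9 113]
(290, 240) [168  11 119]
(320, 230) [159  22 165]
(223, 255) [150  20  39]
(245, 205) [127  13 177]
white? 290 [604.2 148. ] -47.21430969238281 [100.8  20.4]
white? 285 [532.6  87. ] -49.64639663696289 [96.6 20.5]
white? 33 [479.4 149.7] 44.079280853271484 [18.7  9.1]
deck [0.55341456 0.13101325] 0.10644130562952614 24
dark 27 223.1851851851852 254.4814814814815 [[0.46156773 0.21808177 0.11      ]]
pred grip px [[218.84757099 250.83957738]
 [223.30198908 253.99375606]]
```

```bash
python3 - <<'E'
from h import *
im=cv2.imread('pics/scene0.png')
cv2.imwrite('pics/sc1.png',cv2.resize(im[225:320,320:430],None,fx=6,fy=6,interpolation=cv2.INTER_CUBIC))
cs,ct=cam('scene'),cam('top')
for o in ([.558,.133],[.5534,.131]):
    print(proj(cs,[[*o,.046]]),proj(ct,[[*o,.046]]))
im=cv2.imread('pics/top0.png')
cv2.imwrite('pics/tc1.png',cv2.resize(im[175:275,205:315],None,fx=6,fy=6,interpolation=cv2.INTER_CUBIC))
E
```

```text
[[367.15482729 272.51250644]] [[259.81185706 220.5942806 ]]
[[366.8885019  271.14535209]] [[260.57469674 222.28514741]]
```

View pics/sc1.png

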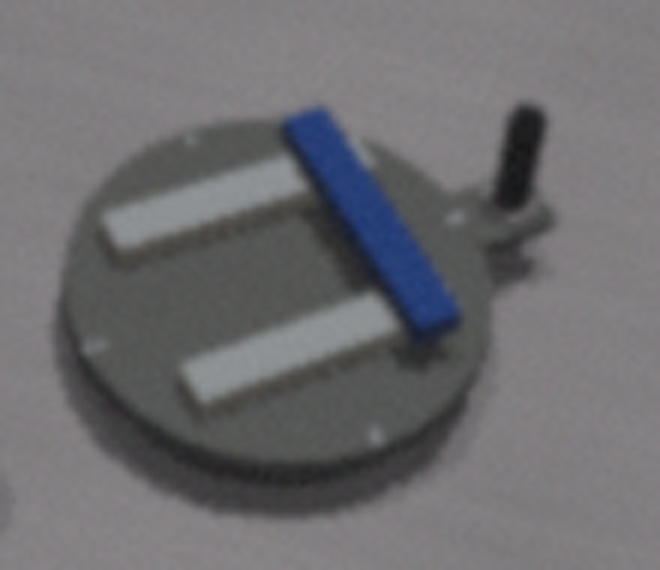

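View pics/tc1.png

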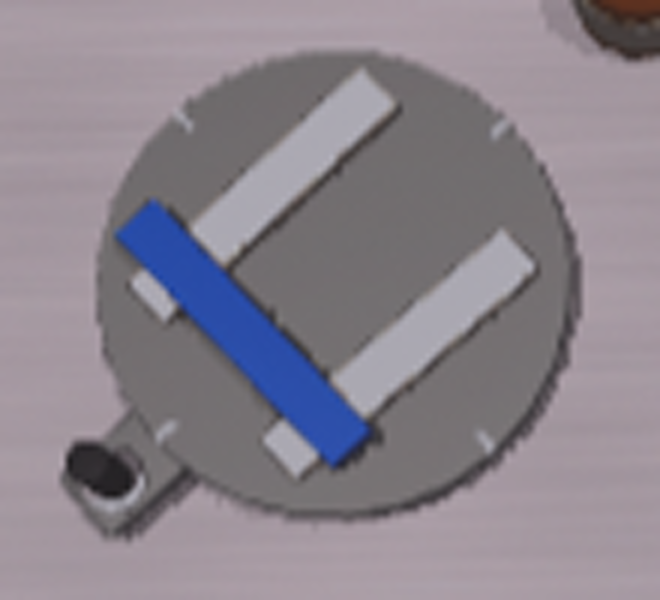

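```bash
python3 - <<'E'
from h import *
ct,cs=cam('top'),cam('scene')
q=np.array([(183,118),(500,128),(485,440),(167,430)])/6+[204.6,174.6]
P=toplane(ct,q,.046)[:,:2];print(P,P.mean(0));v=P[3]-P[1];print(np.degrees(np.arctan2(v[1],v[0])),np.linalg.norm(v));v=P[2]-P[0];print(np.degrees(np.arctan2(v[1],v[0])))
q=np.array([(190,140),(95,345),(375,436),(455,217)])/6+[319.6,224.6]
P=toplane(cs,q,.046)[:,:2];print(P,P.mean(0));v=P[3]-P[1];print('y',np.degrees(np.arctan2(v[1],v[0])))
print(toplane(ct,np.array([(90,465)])/6+[204.6,174.6],.11),toplane(cs,np.array([(528,110)])/6+[319.6,224.6],.11))
o=P.mean(0)
# laid blue & white ends  (top cam crop)
def s(c,k,off,z):print(np.round(toplane(c,np.array(k)/6+off,z)[:,:2].mean(0)*1000,1))
s(ct,[(155,198),(116,236),(335,466),(371,432)],[204.6,174.6],.082)
s(cs,[(322,107),(285,122),(420,332),(458,315)],[319.6,224.6],.082)
s(ct,[(363,68),(397,104),(130,290),(168,322)],[204.6,174.6],.064)
s(ct,[(502,229),(538,267),(263,437),(300,478)],[204.6,174.6],.064)
E
```

```text
[[0.630964   0.19863196]
 [0.6233473  0.05766961]
 [0.48342463 0.06599758]
 [0.49092357 0.20517985]] [0.55716487 0.13186975]
131.91513642111505 0.1982304585708896
-138.0452127728148
[[0.48312365 0.06385625]
 [0.62065144 0.05509424]
 [0.62906158 0.19491531]
 [0.48875658 0.20175639]] [0.55539831 0.12890555]
y 131.9653881539105
[[0.46777502 0.22709135 0.11      ]] [[0.46476492 0.22438943 0.11      ]]
[527.4 166.8]
[530.7 164.6]
[591.1 159.8]
[520.2 100.8]
```

```bash
cat > plan.py <<'E'
from h import *
import sys
def tgt(x,y,z,phi):
    X=np.array([0,0,-1.]);Z=np.array([np.cos(phi),np.sin(phi),0]);return np.array([x,y,z]),np.c_[X,np.cross(Z,X),Z]
def plan(goals,s=None):
    s=s or observe();p=s['eef_pos'];M=R.from_quat(s['eef_rot']).as_matrix()
    print('t',round(s['t'],2),'p',np.round(p*1000,1),'phi',round(np.degrees(np.arctan2(M[1,2],M[0,2])),1),'tilt',np.round(M[2,1:],4),'q',np.round(s['q'],2),'F',np.round(s['contact_force'],1),'op',round(s['opening']*1000,1))
    for x,y,z,ph in goals:
        best=None
        for a in (ph,ph+180):
            P,T=tgt(x/1e3,y/1e3,z/1e3,np.radians(a));rv=R.from_matrix(M.T@T).as_rotvec()
            if best is None or np.linalg.norm(rv)<np.linalg.norm(best[1]): best=(M.T@(P-p)*1000,rv)
        print((x,y,z,ph),'shift',np.round(best[0],1),'rot',np.round(best[1],3),'deg',round(np.degrees(np.linalg.norm(best[1])),1),'mm',round(np.linalg.norm(best[0]),0))
if __name__=='__main__':
    plan([tuple(map(float,a.split(','))) for a in sys.argv[1:]])
E
python3 plan.py 490,-160,150,102.2 490,-160,70,102.2 490,-160,23,102.2
python3 - <<'E'
from h import *
im=cv2.imread('pics/top0.png')
cv2.imwrite('pics/mat.png',cv2.resize(im[180:300,330:535],None,fx=3.9,fy=3.9,interpolation=cv2.INTER_CUBIC))
E
```

```text
t 0.15 p [ 167.6 -523.7  222. ] phi -72.3 tilt [ 0.0001 -0.0008] q [-1.33  0.3   1.52 -0.    1.32 -0.07] F [-0.4 -0.  -0.4] op 94.2
(490.0, -160.0, 150.0, 102.2) shift [  72.3  417.9 -248. ] rot [ 0.097 -0.001 -0.   ] deg 5.5 mm 491.0
(490.0, -160.0, 70.0, 102.2) shift [ 152.3  417.9 -247.9] rot [ 0.097 -0.001 -0.   ] deg 5.5 mm 509.0
(490.0, -160.0, 23.0, 102.2) shift [ 199.3  417.9 -247.9] rot [ 0.097 -0.001 -0.   ] deg 5.5 mm 525.0
```

View pics/mat.png

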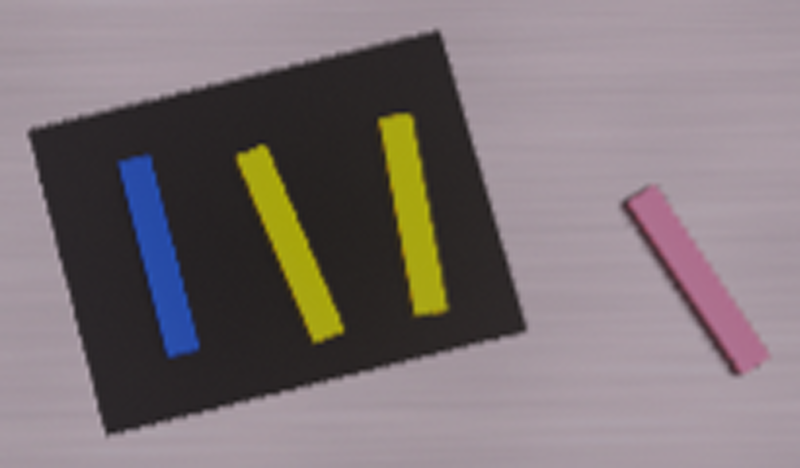

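The enlarged crop confirms the targets: one blue and two clean yellow slats on the mat. The pink one lies off the mat and stays put. Now I move above the blue slat.

```bash
python3 -m creep '[9,52,-31,0.012,0,0,0.3, 18,104,-62,0.024,0,0,0.3, 27,157,-93,0.036,0,0,0.3, 36,209,-124,0.048,0,0,0.3, 45,261,-155,0.06,0,0,0.3, 54,313,-186,0.073,0,0,0.3, 63,366,-217,0.085,0,0,0.3, 72,418,-248,0.097,0,0,0.3]'
python3 -m creep '[0,0,0,0,0,0,0.3, 0,0,0,0,0,0,0.3]'
python3 - <<'E'
from h import *
s=observe();im=snapshot('wrist');cv2.imwrite('pics/w1.png',im[:,:,::-1]);c=cam('wrist',s)
for col in('blue','yellow'):
  for m in blobs(colmask(im,col),500):
    r=rect(c,m,.022);print(col,np.round(r[0],1),round(r[1],1),np.round(r[2],1))
E
python3 plan.py 490,-160,60,102.2 490,-160,23,102.2
```

```text
t: 1.15
eef_pos: [0.4912, -0.1584, 0.1502]
eef_rot: [0.444, 0.55, -0.444, 0.55]
contact_force: [0.3, -1.4, -0.2]
opening: 0.0659
t: 1.4
eef_pos: [0.4898, -0.1604, 0.1503]
eef_rot: [0.444, 0.551, -0.444, 0.55]
contact_force: [0.1, -0.7, 0.1]
opening: 0.0659
blue [ 491.8 -160.3] 12.1 [140.1  25. ]
yellow [ 498.8 -248.2] 20.5 [139.5  28.7]
yellow [ 521.1 -330.8] 7.0 [129.8  34.1]
t 1.45 p [ 489.7 -160.9  150.5] phi -77.8 tilt [-0.0002  0.    ] q [-0.39  0.3   1.7  -0.    1.14  0.97] F [-0.3  0.3  1.2] op 66.0
(490.0, -160.0, 60.0, 102.2) shift [90.5  0.5 -0.8] rot [-0.001  0.     0.   ] deg 0.0 mm 90.0
(490.0, -160.0, 23.0, 102.2) shift [127.5   0.5  -0.8] rot [-0.001  0.     0.   ] deg 0.0 mm 127.0
```

View pics/w1.png

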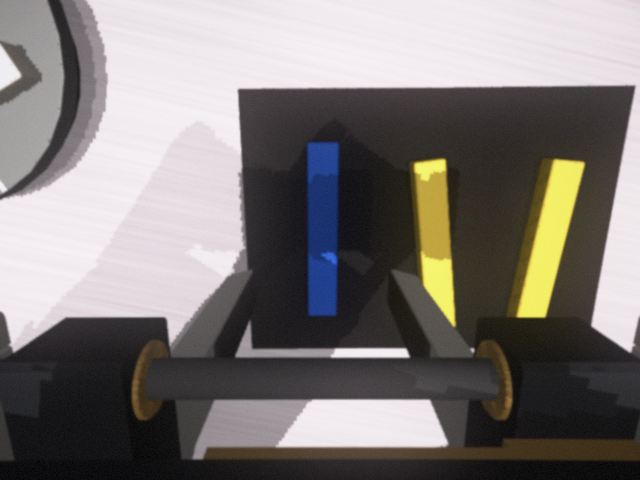

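The wrist view shows the blue slat centred between the fingers at (322,230), and its measured pose agrees with the top camera. I descend and close.

```bash
python3 -m creep '[45,0,0,0,0,0,0.3, 90,1,0,0,0,0,0.3, 115,1,0,0,0,0,0.3, 127,1,0,0,0,0,0.3, 127,1,0,0,0,0,0.3, 127,1,0,0,0,0,1, 127,1,0,0,0,0,1, 127,1,0,0,0,0,1]'
python3 -m creep '[0,0,0,0,0,0,1, 0,0,0,0,0,0,1, -3,0,0,0,0,0,1, -15,0,0,0,0,0,1, -60,0,0,0,0,0,1, -120,0,0,0,0,0,1, -160,0,0,0,0,0,1, -160,0,0,0,0,0,1]'
python3 plan.py 587.3,96.3,180,132 587.3,96.3,110,132 587.3,96.3,84,132
```

```text
t: 2.45
eef_pos: [0.4914, -0.16, 0.024]
eef_rot: [0.444, 0.55, -0.444, 0.551]
contact_force: [-0.2, -0.3, -0.4]
opening: 0.0393
t: 3.45
eef_pos: [0.4922, -0.1604, 0.1872]
eef_rot: [0.445, 0.548, -0.443, 0.552]
contact_force: [-0.7, -0.7, -1.4]
opening: 0.0239
t 3.45 p [ 492.2 -160.4  187.2] phi -77.8 tilt [0.0052 0.0035] q [-0.39  0.26  1.66  0.    1.22  0.97] F [-0.7 -0.7 -1.4] op 23.9
(587.3, 96.3, 180.0, 132.0) shift [   7.1  147.2 -230.8] rot [-0.52   0.005 -0.004] deg 29.8 mm 274.0
(587.3, 96.3, 110.0, 132.0) shift [  77.1  146.8 -231.1] rot [-0.52   0.005 -0.004] deg 29.8 mm 284.0
(587.3, 96.3, 84.0, 132.0) shift [ 103.1  146.7 -231.2] rot [-0.52   0.005 -0.004] deg 29.8 mm 293.0
```

```bash
python3 -m creep '[0,15,-23,-0.05,0,0,1, 0,37,-58,-0.13,0,0,1, 0,59,-92,-0.21,0,0,1, 0,81,-127,-0.29,0,0,1, 0,103,-162,-0.37,0,0,1, 0,125,-196,-0.44,0,0,1, 0,141,-221,-0.5,0,0,1, 0,147,-231,-0.52,0,0,1]'
python3 -m creep '[0,0,0,0,0,0,1, 0,0,0,0,0,0,1, 0,0,0,0,0,0,1]'
python3 - <<'E'
from h import *
s=observe()
for n in('wrist','top'):
    im=snapshot(n);cv2.imwrite(f'pics/{n}2.png',im[:,:,::-1]);c=cam(n,s)
    for m in blobs(colmask(im,'blue'),60 if n=='top' else 500):
      for z in(.082,s['eef_pos'][2]-.001):
        r=rect(c,m,z);print(n,np.round(r[0],1),round(r[1],1),np.round(r[2],1),round(z,3))
E
python3 plan.py 587.3,96.3,110,132 587.3,96.3,84,132
```

```text
t: 4.45
eef_pos: [0.5858, 0.098, 0.1825]
eef_rot: [0.287, 0.647, -0.287, 0.646]
contact_force: [0.7, -0.3, -0.7]
opening: 0.0236
t: 4.82
eef_pos: [0.5859, 0.096, 0.1836]
eef_rot: [0.288, 0.646, -0.288, 0.646]
contact_force: [-0.4, 0.5, 0.6]
opening: 0.0234
wrist [534.5 167.6] 42.0 [131.   26.6] 0.082
wrist [574.3 158.4] 42.0 [81.  16.5] 0.183
wrist [578.7  89. ] 41.5 [159.   38.2] 0.082
wrist [601.6 109.7] 41.5 [98.4 23.7] 0.183
wrist [481.9   2.8] -48.1 [36.2 26. ] 0.082
wrist [541.8  56.4] -48.1 [22.4 16.1] 0.183
top [175.3 749.1] -43.3 [24.1 23.3] 0.082
top [183.6 693.2] -43.3 [22.3 21.6] 0.183
t 4.92 p [586.   96.3 183.6] phi -48.1 tilt [0.0001 0.0001] q [ 0.1   0.43  1.44 -0.    1.27  0.94] F [-0.1 -0.2 -1. ] op 24.0
(587.3, 96.3, 110.0, 132.0) shift [73.6  1.   0.8] rot [-0.001  0.    -0.   ] deg 0.1 mm 74.0
(587.3, 96.3, 84.0, 132.0) shift [99.6  1.   0.8] rot [-0.001  0.    -0.   ] deg 0.1 mm 100.0
```

View pics/wrist2.png

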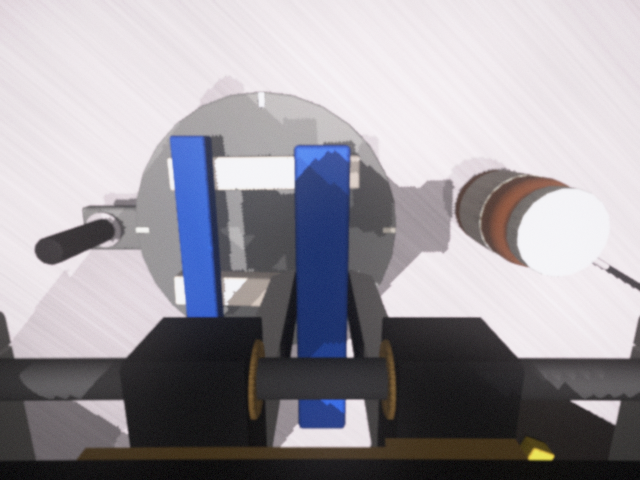

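View pics/top2.png

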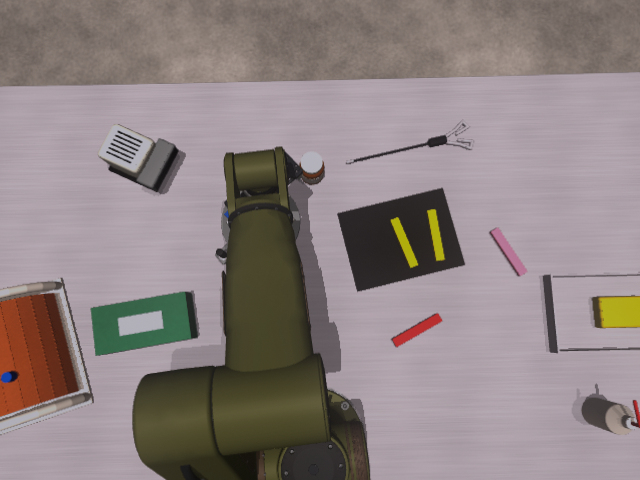

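```bash
python3 - <<'E'
from h import *
s=observe();c=cam('wrist',s)
P=toplane(c,[(143,230),(389,230),(262,99)],.046);print(P.round(4),(P[0]+P[1])/2)
print('jar',toplane(c,[(550,230)],.11),toplane(cam('top'),[(312.5,163)],.11),toplane(cam('scene'),[(306,285)],.11))
# white: bottom-left end of the near-slat etc.
print('white',toplane(c,[(168,157),(358,158),(358,189),(170,188)],.064).round(4))
E
```

```text
[[0.4923 0.2046 0.046 ]
 [0.6243 0.0577 0.046 ]
 [0.6326 0.1972 0.046 ]] [0.55832101 0.13114628 0.046     ]
jar [[6.95095656e-01 6.34081438e-04 1.10000000e-01]] [[ 0.69377778 -0.01014735  0.11      ]] [[ 0.70086484 -0.00707919  0.11      ]]
white [[0.5573 0.2191 0.064 ]
 [0.6484 0.1168 0.064 ]
 [0.6321 0.1015 0.064 ]
 [0.5403 0.2047 0.064 ]]
```

```bash
python3 -m creep '[30,2,1,0,0,0,1, 60,2,1,0,0,0,1, 82,2,1,0,0,0,1, 92,2,1,0,0,0,1, 96,2,1,0,0,0,1, 98,2,1,0,0,0,1, 99,2,1,0,0,0,1, 99,2,1,0,0,0,1]'
python3 plan.py
```

```text
t: 5.92
eef_pos: [0.5883, 0.0975, 0.0848]
eef_rot: [0.288, 0.646, -0.288, 0.646]
contact_force: [0.5, 0.4, -0.3]
opening: 0.0236
t 5.92 p [588.3  97.5  84.8] phi -48.0 tilt [0.0004 0.0003] q [0.1  0.54 1.52 0.   1.08 0.94] F [ 0.5  0.4 -0.3] op 23.6
```

```bash
python3 -m creep '[0.5,0,0,0,0,0,1, 1,0,0,0,0,0,1, 1.5,0,0,0,0,0,1, 1.5,0,0,0,0,0,1]'
python3 plan.py
```

```text
t: 6.42
eef_pos: [0.5883, 0.0976, 0.0836]
eef_rot: [0.288, 0.646, -0.287, 0.646]
contact_force: [-2.9, -0.0, 5.9]
opening: 0.0239
t 6.42 p [588.3  97.6  83.6] phi -48.0 tilt [0.0005 0.0003] q [0.1  0.54 1.52 0.   1.08 0.94] F [-2.9 -0.   5.9] op 23.9
```

Contact made (6 N up). Release and lift.

```bash
python3 -m creep '[0,0,0,0,0,0,0.7, 0,0,0,0,0,0,0.55, 0,0,0,0,0,0,0.45, 0,0,0,0,0,0,0.45, -10,0,0,0,0,0,0.45, -40,0,0,0,0,0,0.45, -80,0,0,0,0,0,0.45, -110,0,0,0,0,0,0.45]'
python3 -m creep '[0,0,0,0,0,0,0.45, 0,0,0,0,0,0,0.45]'
python3 - <<'E'
from h import *
s=observe();im=snapshot('wrist');cv2.imwrite('pics/w3.png',im[:,:,::-1]);c=cam('wrist',s)
for m in blobs(colmask(im,'blue'),500):
    r=rect(c,m,.082);print('blue',np.round(r[0],1),round(r[1],1),np.round(r[2],1))
E
python3 plan.py 497,-249,150,110.3 497,-249,60,110.3 497,-249,23,110.3
```

```text
t: 7.42
eef_pos: [0.5884, 0.0975, 0.1955]
eef_rot: [0.288, 0.645, -0.287, 0.646]
contact_force: [-0.4, 0.5, 0.4]
opening: 0.0516
t: 7.68
eef_pos: [0.5879, 0.0974, 0.1923]
eef_rot: [0.288, 0.646, -0.288, 0.646]
contact_force: [0.6, -0.4, 0.1]
opening: 0.0519
blue [531.7 165.2] 42.2 [137.8  26.6]
blue [588.7  97.9] 42.2 [137.8  22.9]
t 7.72 p [587.8  97.4 191.9] phi -48.0 tilt [-0.0013 -0.001 ] q [0.1  0.43 1.42 0.   1.3  0.94] F [ 0.  -0.1 -0.1] op 52.0
(497.0, -249.0, 150.0, 110.3) shift [  42.1 -299.1  196.8] rot [ 0.378 -0.001  0.001] deg 21.7 mm 361.0
(497.0, -249.0, 60.0, 110.3) shift [ 132.1 -299.   196.9] rot [ 0.378 -0.001  0.001] deg 21.7 mm 382.0
(497.0, -249.0, 23.0, 110.3) shift [ 169.1 -299.   196.9] rot [ 0.378 -0.001  0.001] deg 21.7 mm 396.0
```

View pics/w3.png

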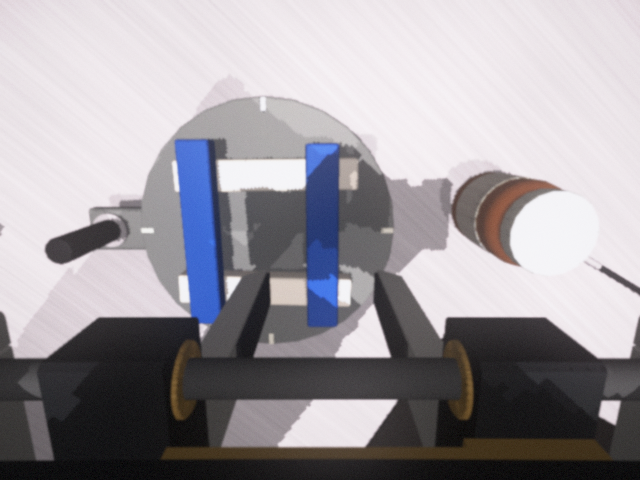

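Both blue slats now lie parallel, at (197,230) and (322,235), on the whites. Next is the nearer yellow slat.

```bash
python3 -m creep '[0,-20,13,0.03,0,0,0.3, 0,-60,40,0.08,0,0,0.3, 0,-105,70,0.14,0,0,0.3, 10,-150,100,0.2,0,0,0.3, 20,-195,130,0.26,0,0,0.3, 30,-240,160,0.32,0,0,0.3, 42,-282,185,0.36,0,0,0.3, 42,-299,197,0.378,0,0,0.3]'
python3 -m creep '[0,0,0,0,0,0,0.3, 0,0,0,0,0,0,0.3]'
python3 - <<'E'
from h import *
s=observe();im=snapshot('wrist');cv2.imwrite('pics/w4.png',im[:,:,::-1]);c=cam('wrist',s)
for m in blobs(colmask(im,'yellow'),500):
    r=rect(c,m,.022);print(np.round(r[0],1),round(r[1],1),np.round(r[2],1))
E
python3 plan.py 497,-249,60,110.3 497,-249,23,110.3
```

```text
t: 8.72
eef_pos: [0.4962, -0.2506, 0.1492]
eef_rot: [0.405, 0.581, -0.405, 0.579]
contact_force: [-0.0, 0.6, 0.3]
opening: 0.0653
t: 8.98
eef_pos: [0.4982, -0.2478, 0.1511]
eef_rot: [0.404, 0.581, -0.403, 0.581]
contact_force: [-0.3, -0.1, -0.4]
opening: 0.0658
[ 498.7 -250.3] 20.0 [139.3  25.2]
[ 532.6 -331.8] 7.0 [107.4  29.5]
t 9.03 p [ 498.3 -247.8  151.1] phi -69.6 tilt [0.0002 0.    ] q [-0.53  0.38  1.58  0.    1.18  0.69] F [ 0.4 -0.1 -0.1] op 65.9
(497.0, -249.0, 60.0, 110.3) shift [91.1 -1.6  0.7] rot [ 0.002  0.    -0.   ] deg 0.1 mm 91.0
(497.0, -249.0, 23.0, 110.3) shift [128.1  -1.6   0.7] rot [ 0.002  0.    -0.   ] deg 0.1 mm 128.0
```

View pics/w4.png

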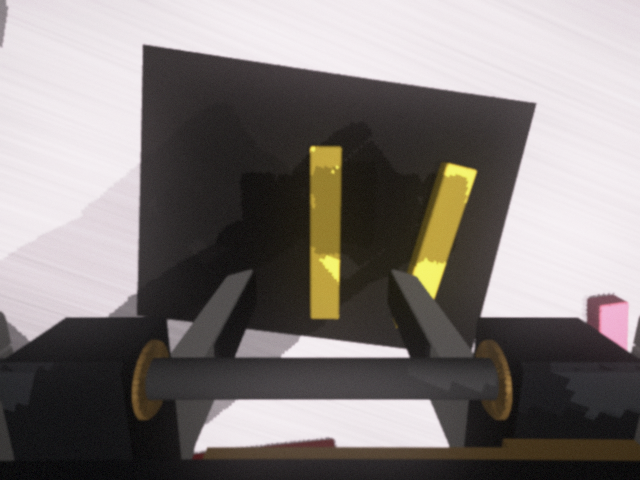

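The slat is centred between the fingers at (326,232), so I grasp it.

```bash
python3 -m creep '[45,0,2,0,0,0,0.3, 90,0,2,0,0,0,0.3, 115,0,2,0,0,0,0.3, 127,0,2,0,0,0,0.3, 128,0,2,0,0,0,0.3, 128,0,2,0,0,0,1, 128,0,2,0,0,0,1, 128,0,2,0,0,0,1]'
python3 -m creep '[0,0,0,0,0,0,1, 0,0,0,0,0,0,1, -3,0,0,0,0,0,1, -15,0,0,0,0,0,1, -60,0,0,0,0,0,1, -120,0,0,0,0,0,1, -165,0,0,0,0,0,1, -165,0,0,0,0,0,1]'
python3 plan.py 523.3,100.5,190,42 591.7,162,190,42
```

```text
t: 10.02
eef_pos: [0.4986, -0.251, 0.0235]
eef_rot: [0.404, 0.58, -0.404, 0.581]
contact_force: [-0.2, -0.8, -0.3]
opening: 0.0391
t: 11.02
eef_pos: [0.4995, -0.2515, 0.1924]
eef_rot: [0.404, 0.578, -0.404, 0.583]
contact_force: [-0.2, -1.0, -1.2]
opening: 0.0236
t 11.03 p [ 499.5 -251.5  192.4] phi -69.7 tilt [0.0045 0.0055] q [-0.53  0.34  1.54  0.    1.26  0.68] F [-0.2 -1.  -1.2] op 23.6
(523.3, 100.5, 190.0, 42.0) shift [   1.3  144.6 -321.8] rot [ 1.193  0.002 -0.007] deg 68.3 mm 353.0
(591.7, 162.0, 190.0, 42.0) shift [   1.5  230.1 -355.7] rot [ 1.193  0.002 -0.007] deg 68.3 mm 424.0
```

```bash
python3 -m creep '[0,12,-18,-0.1,0,0,1, 0,40,-62,-0.27,0,0,1, 0,75,-115,-0.44,0,0,1, 0,110,-170,-0.61,0,0,1, 0,145,-224,-0.78,0,0,1, 0,180,-278,-0.95,0,0,1, 0,212,-328,-1.12,0,0,1, 0,230,-356,-1.29,0,0,1]'
python3 -m creep '[0,0,0,-0.17,0,0,1, 0,0,0,-0.34,0,0,1, 0,0,0,-0.5,0,0,1, 0,0,0,-0.62,0,0,1, 0,0,0,-0.66,0,0,1, 0,0,0,-0.66,0,0,1, 0,0,0,-0.66,0,0,1]'
python3 - <<'E'
from h import *
s=observe();im=snapshot('wrist');cv2.imwrite('pics/w5.png',im[:,:,::-1]);c=cam('wrist',s)
for z in(.1,s['eef_pos'][2]-.002):
  for m in blobs(colmask(im,'yellow'),500):
    r=rect(c,m,z);print(np.round(r[0],1),round(r[1],1),np.round(r[2],1))
E
python3 plan.py 591.7,162,130,42 591.7,162,102,42
```

```text
t: 12.02
eef_pos: [0.59, 0.1656, 0.1871]
eef_rot: [-0.029, 0.707, 0.029, 0.706]
contact_force: [-0.0, -0.5, -0.2]
opening: 0.024
t: 12.9
eef_pos: [0.5903, 0.1628, 0.1876]
eef_rot: [-0.253, 0.66, 0.253, 0.66]
contact_force: [-0.8, 0.2, -0.7]
opening: 0.0237
[595.9 157.8] -48.5 [150.   36.1]
[677.5  66.2] 42.0 [34.6 26.4]
[578.1 177.6] -48.5 [98.6 23.7]
[631.7 117.4] 42.0 [22.8 17.4]
t 12.95 p [590.3 162.8 187.7] phi 42.0 tilt [ 0.0003 -0.0004] q [ 0.21  0.47  1.37  0.    1.3  -0.52] F [-0.1 -0.2 -1.1] op 24.0
(591.7, 162.0, 130.0, 42.0) shift [57.7 -1.6  0.5] rot [ 0. -0. -0.] deg 0.0 mm 58.0
(591.7, 162.0, 102.0, 42.0) shift [85.7 -1.6  0.5] rot [ 0. -0. -0.] deg 0.0 mm 86.0
```

View pics/w5.png

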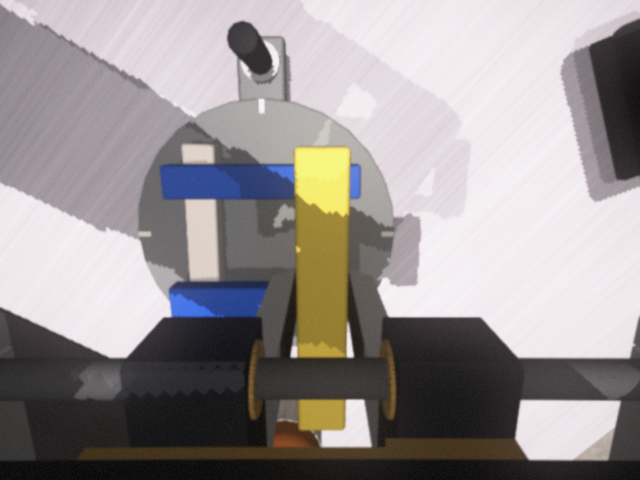

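```bash
python3 -c "
from h import *
s=observe();P=toplane(cam('wrist',s),[(145,234),(387,234),(262,105)],.046);print(P.round(4),(P[0]+P[1])/2)"
python3 -m creep '[20,-1,0.5,0,0,0,1, 45,-1,0.5,0,0,0,1, 67,-1,0.5,0,0,0,1, 77,-1,0.5,0,0,0,1, 82,-1,0.5,0,0,0,1, 84,-1,0.5,0,0,0,1, 84.5,-1,0.5,0,0,0,1, 84.5,-1,0.5,0,0,0,1]'
python3 plan.py
```

```text
[[0.4853 0.0651 0.046 ]
 [0.6321 0.1973 0.046 ]
 [0.4922 0.2057 0.046 ]] [0.55868755 0.1311638  0.046     ]
t: 13.95
eef_pos: [0.5916, 0.1625, 0.1039]
eef_rot: [-0.254, 0.66, 0.254, 0.66]
contact_force: [0.1, -0.3, -1.0]
opening: 0.0238
t 13.95 p [591.6 162.5 103.9] phi 42.1 tilt [-0.0003  0.0005] q [ 0.21  0.55  1.45  0.    1.14 -0.53] F [ 0.1 -0.3 -1. ] op 23.8
```

```bash
python3 -m creep '[0.5,0,0,0,0,0,1, 1,0,0,0,0,0,1, 1.5,0,0,0,0,0,1, 1.5,0,0,0,0,0,1]'
python3 plan.py
```

```text
t: 14.45
eef_pos: [0.5914, 0.1625, 0.1019]
eef_rot: [-0.254, 0.66, 0.254, 0.66]
contact_force: [0.5, -0.2, 0.1]
opening: 0.0238
t 14.45 p [591.4 162.5 101.9] phi 42.1 tilt [ 0.0001 -0.0001] q [ 0.21  0.56  1.45  0.    1.14 -0.53] F [ 0.5 -0.2  0.1] op 23.8
```

```bash
python3 -m creep '[0.4,0,0,0,0,0,1, 0.8,0,0,0,0,0,1, 0.8,0,0,0,0,0,1]'
python3 plan.py
```

```text
t: 14.82
eef_pos: [0.5915, 0.1625, 0.1011]
eef_rot: [-0.254, 0.66, 0.254, 0.66]
contact_force: [-0.8, 0.2, -0.7]
opening: 0.0239
t 14.82 p [591.5 162.5 101.1] phi 42.1 tilt [ 0. -0.] q [ 0.21  0.56  1.45  0.    1.13 -0.53] F [-0.8  0.2 -0.7] op 23.9
```

```bash
python3 -m creep '[0.4,0,0,0,0,0,1, 0.8,0,0,0,0,0,1, 0.8,0,0,0,0,0,1]'
python3 plan.py
```

```text
t: 15.2
eef_pos: [0.5916, 0.1624, 0.1011]
eef_rot: [-0.254, 0.66, 0.254, 0.66]
contact_force: [-2.9, -1.1, 6.9]
opening: 0.0237
t 15.2 p [591.6 162.4 101.1] phi 42.1 tilt [-0.0003  0.0004] q [ 0.21  0.56  1.45 -0.    1.13 -0.53] F [-2.9 -1.1  6.9] op 23.7
```

Contact (7 N). Release and lift.

```bash
python3 -m creep '[0,0,0,0,0,0,0.7, 0,0,0,0,0,0,0.55, 0,0,0,0,0,0,0.45, 0,0,0,0,0,0,0.45, -10,0,0,0,0,0,0.45, -40,0,0,0,0,0,0.45, -80,0,0,0,0,0,0.45, -100,0,0,0,0,0,0.45]'
python3 -m creep '[0,0,0,0,0,0,0.45, 0,0,0,0,0,0,0.45]'
python3 - <<'E'
from h import *
s=observe();im=snapshot('wrist');cv2.imwrite('pics/w6.png',im[:,:,::-1]);c=cam('wrist',s)
for col,z in(('yellow',.1),('blue',.082)):
  for m in blobs(colmask(im,col),500):
    r=rect(c,m,z);print(col,np.round(r[0],1),round(r[1],1),np.round(r[2],1))
E
python3 plan.py 517,-335,150,97 517,-335,23,97
```

```text
t: 16.2
eef_pos: [0.592, 0.1626, 0.2035]
eef_rot: [-0.254, 0.659, 0.254, 0.661]
contact_force: [-0.4, 0.6, -1.0]
opening: 0.0518
t: 16.45
eef_pos: [0.5911, 0.1624, 0.1994]
eef_rot: [-0.254, 0.66, 0.254, 0.66]
contact_force: [1.2, -0.2, -0.1]
opening: 0.0513
yellow [592.1 162.7] -48.4 [136.8  22.9]
blue [515.4 154.3] 42.1 [99.1 22.3]
blue [576.4 209.3] -47.2 [22.4 11.7]
blue [554.6  70.9] 44.4 [51.1 25.5]
blue [600.2 112. ] 41.4 [27.7 26.8]
t 16.5 p [591.1 162.4 199.2] phi 42.1 tilt [ 0.0009 -0.0015] q [ 0.21  0.46  1.36 -0.    1.33 -0.53] F [0.5 1.4 0.6] op 51.4
(517.0, -335.0, 150.0, 97.0) shift [  49.5 -319.7 -388.1] rot [-0.959 -0.001 -0.002] deg 54.9 mm 505.0
(517.0, -335.0, 23.0, 97.0) shift [ 176.5 -319.8 -387.9] rot [-0.959 -0.001 -0.002] deg 54.9 mm 533.0
```

View pics/w6.png

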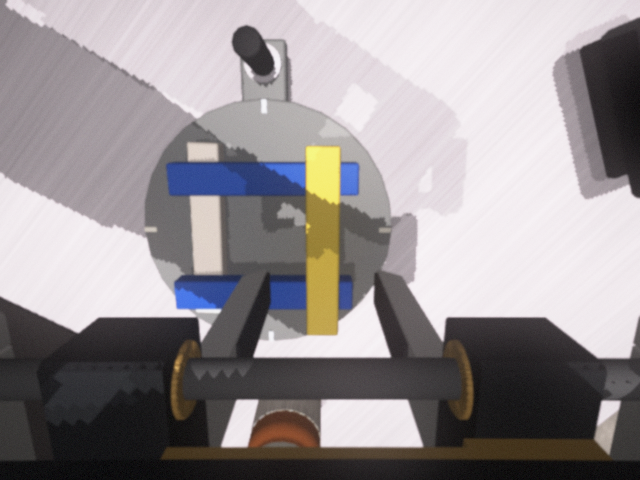

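The first yellow slat is square on the blues at (323,240). Now the second one.

```bash
python3 -m creep '[0,-18,-22,-0.06,0,0,0.3, 0,-52,-63,-0.17,0,0,0.3, 0,-88,-107,-0.28,0,0,0.3, 0,-125,-152,-0.39,0,0,0.3, 10,-162,-197,-0.5,0,0,0.3, 20,-199,-242,-0.61,0,0,0.3, 30,-236,-287,-0.72,0,0,0.3, 40,-264,-320,-0.83,0,0,0.3]'
python3 plan.py 517,-335,150,97
```

```text
t: 17.5
eef_pos: [0.5297, -0.25, 0.159]
eef_rot: [-0.498, 0.501, 0.499, 0.501]
contact_force: [0.1, -0.0, -0.1]
opening: 0.0656
t 17.5 p [ 529.7 -250.   159. ] phi 89.8 tilt [0.0014 0.0006] q [-0.5   0.44  1.49 -0.    1.22 -2.07] F [ 0.1 -0.  -0.1] op 65.6
(517.0, -335.0, 150.0, 97.0) shift [  9.   12.3 -85.1] rot [-0.126  0.001 -0.001] deg 7.2 mm 86.0
```

```bash
python3 -m creep '[3,6,-43,-0.06,0,0,0.3, 9,12,-80,-0.126,0,0,0.3, 9,12,-85,-0.126,0,0,0.3, 9,12,-85,-0.126,0,0,0.3, 9,12,-85,-0.126,0,0,0.3]'
python3 - <<'E'
from h import *
s=observe();im=snapshot('wrist');cv2.imwrite('pics/w7.png',im[:,:,::-1]);c=cam('wrist',s)
for m in blobs(colmask(im,'yellow'),500):
    r=rect(c,m,.022);print(np.round(r[0],1),round(r[1],1),np.round(r[2],1))
E
python3 plan.py 516.5,-336,150,97 516.5,-336,23,97
```

```text
t: 18.12
eef_pos: [0.5185, -0.3317, 0.1514]
eef_rot: [-0.529, 0.469, 0.529, 0.469]
contact_force: [-0.6, 0.4, -0.1]
opening: 0.0658
[ 515.7 -336.3] 7.2 [139.2  25.2]
t 18.18 p [ 518.5 -331.8  151.5] phi 96.9 tilt [-0.0001 -0.    ] q [-0.63  0.51  1.4   0.    1.23 -2.32] F [ 1.4  0.  -0.5] op 65.8
(516.5, -336.0, 150.0, 97.0) shift [ 1.5  2.5 -3.9] rot [-0.002 -0.     0.   ] deg 0.1 mm 5.0
(516.5, -336.0, 23.0, 97.0) shift [128.5   2.5  -3.9] rot [-0.002 -0.     0.   ] deg 0.1 mm 129.0
```

View pics/w7.png

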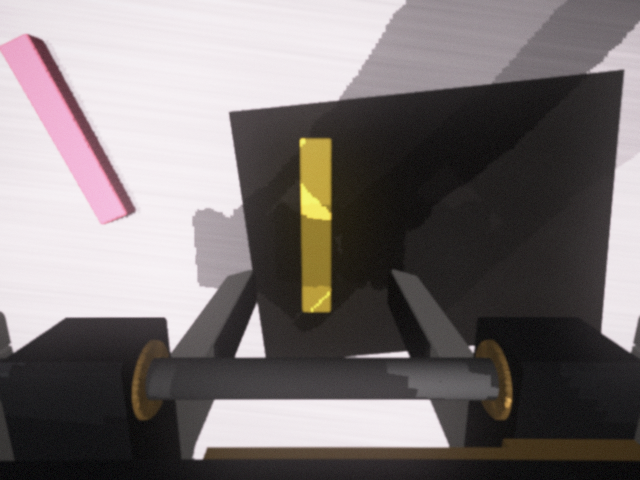

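The remaining yellow slat on the mat is at (316,225). The pink one at (68,130) is away from the fingers.

```bash
python3 -m creep '[45,2,-4,0,0,0,0.3, 90,2.5,-4,0,0,0,0.3, 115,2.5,-4,0,0,0,0.3, 127,2.5,-4,0,0,0,0.3, 128,2.5,-4,0,0,0,0.3, 128,2.5,-4,0,0,0,1, 128,2.5,-4,0,0,0,1, 128,2.5,-4,0,0,0,1]'
python3 -m creep '[0,0,0,0,0,0,1, 0,0,0,0,0,0,1, -3,0,0,0,0,0,1, -15,0,0,0,0,0,1, -60,0,0,0,0,0,1, -120,0,0,0,0,0,1, -172,0,0,0,0,0,1, -172,0,0,0,0,0,1]'
python3 plan.py 523.7,100.6,195,42
```

```text
t: 19.18
eef_pos: [0.5163, -0.3372, 0.024]
eef_rot: [0.529, -0.469, -0.529, -0.469]
contact_force: [1.2, -0.4, -1.1]
opening: 0.0395
t: 20.18
eef_pos: [0.5173, -0.3379, 0.2007]
eef_rot: [0.532, -0.469, -0.526, -0.47]
contact_force: [0.2, 0.6, -1.4]
opening: 0.0238
t 20.18 p [ 517.3 -337.9  200.7] phi 96.8 tilt [-0.006  -0.0057] q [-0.64  0.46  1.35  0.    1.32 -2.33] F [ 0.2  0.6 -1.4] op 23.8
(523.7, 100.6, 195.0, 42.0) shift [  3.6 -58.5 434.7] rot [ 0.957 -0.002  0.008] deg 54.8 mm 439.0
```

```bash
python3 -m creep '[0,-3,20,0.05,0,0,1, 0,-10,72,0.16,0,0,1, 0,-18,132,0.29,0,0,1, 0,-26,192,0.42,0,0,1, 0,-34,252,0.55,0,0,1, 0,-42,312,0.68,0,0,1, 0,-50,372,0.82,0,0,1, 0,-56,418,0.92,0,0,1]'
python3 -m creep '[0,0,0,0,0,0,1, 0,0,0,0,0,0,1]'
python3 plan.py 523.7,100.6,190,42
```

```text
t: 21.18
eef_pos: [0.5213, 0.0868, 0.1947]
eef_rot: [-0.264, 0.656, 0.265, 0.655]
contact_force: [0.0, -1.0, 0.1]
opening: 0.0236
t: 21.42
eef_pos: [0.5217, 0.0842, 0.1948]
eef_rot: [-0.266, 0.656, 0.266, 0.655]
contact_force: [-0.8, -0.5, -0.3]
opening: 0.0237
t 21.43 p [521.7  84.2 194.8] phi 44.2 tilt [ 0.0005 -0.0009] q [ 0.09  0.28  1.62 -0.    1.25 -0.68] F [-0.8 -0.5 -0.3] op 23.7
(523.7, 100.6, 190.0, 42.0) shift [ 4.8 10.4 12.8] rot [ 0.038 -0.001 -0.   ] deg 2.2 mm 17.0
```

```bash
python3 -m creep '[2,5,6,0.02,0,0,1, 5,10,13,0.038,0,0,1, 5,10,13,0.038,0,0,1, 5,10,13,0.038,0,0,1]'
python3 - <<'E'
from h import *
s=observe();im=snapshot('wrist');cv2.imwrite('pics/w8.png',im[:,:,::-1]);c=cam('wrist',s)
for z in(.1,s['eef_pos'][2]-.002):
  for m in blobs(colmask(im,'yellow'),500):
    r=rect(c,m,z);print(np.round(r[0],1),round(r[1],1),np.round(r[2],1))
E
python3 plan.py 523.7,100.6,103,42
```

```text
t: 21.92
eef_pos: [0.5244, 0.1007, 0.1903]
eef_rot: [-0.253, 0.66, 0.253, 0.66]
contact_force: [-0.9, -0.0, -1.0]
opening: 0.0235
[529.2  96.2] -47.8 [154.   36.4]
[585.3 167.4] -48.3 [120.4  25.7]
[612.5   4.3] 42.0 [35.3 23.1]
[511.3 116.2] -47.8 [100.1  23.6]
[547.8 162.5] -48.3 [78.3 16.7]
[565.4  56.5] 42.0 [22.9 15. ]
t 21.98 p [524.4 100.7 190.3] phi 41.9 tilt [-0.     -0.0001] q [ 0.12  0.29  1.61 -0.    1.24 -0.61] F [ 0.5 -0.5 -0.9] op 23.8
(523.7, 100.6, 103.0, 42.0) shift [87.3  0.4 -0.6] rot [-0.001 -0.     0.   ] deg 0.1 mm 87.0
```

View pics/w8.png

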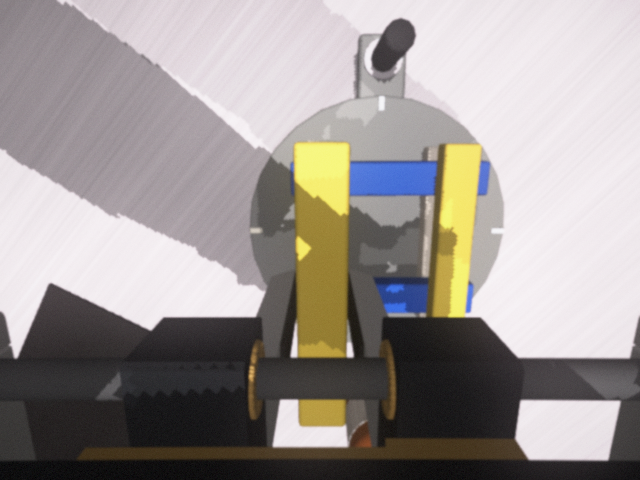

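```bash
python3 -m creep '[20,0,0,0,0,0,1, 45,0,-0.5,0,0,0,1, 67,0,-0.5,0,0,0,1, 78,0,-0.5,0,0,0,1, 84,0,-0.5,0,0,0,1, 86,0,-0.5,0,0,0,1, 87,0,-0.5,0,0,0,1, 87,0,-0.5,0,0,0,1]'
python3 -m creep '[0.5,0,0,0,0,0,1, 1,0,0,0,0,0,1, 1,0,0,0,0,0,1]'
python3 plan.py
```

```text
t: 22.98
eef_pos: [0.5242, 0.1005, 0.1037]
eef_rot: [-0.253, 0.66, 0.253, 0.66]
contact_force: [-0.1, 0.2, -0.5]
opening: 0.0237
t: 23.35
eef_pos: [0.524, 0.1005, 0.1023]
eef_rot: [-0.253, 0.66, 0.253, 0.66]
contact_force: [0.2, 1.0, -1.1]
opening: 0.0232
t 23.35 p [524.  100.5 102.3] phi 41.9 tilt [0. 0.] q [ 0.12  0.4   1.69  0.    1.05 -0.61] F [ 0.2  1.  -1.1] op 23.2
```

```bash
python3 -m creep '[0.4,0,0,0,0,0,1, 0.7,0,0,0,0,0,1, 0.7,0,0,0,0,0,1]'
python3 plan.py
```

```text
t: 23.72
eef_pos: [0.524, 0.1005, 0.1016]
eef_rot: [-0.253, 0.66, 0.253, 0.66]
contact_force: [0.4, 0.2, -0.4]
opening: 0.024
t 23.73 p [524.  100.5 101.6] phi 41.9 tilt [ 0. -0.] q [ 0.12  0.4   1.69  0.    1.05 -0.61] F [ 0.4  0.2 -0.4] op 24.0
```

```bash
python3 -m creep '[0.4,0,0,0,0,0,1, 0.7,0,0,0,0,0,1, 0.7,0,0,0,0,0,1]'
python3 plan.py
```

```text
t: 24.1
eef_pos: [0.5241, 0.1004, 0.1014]
eef_rot: [-0.253, 0.66, 0.253, 0.66]
contact_force: [-2.9, -1.0, 6.2]
opening: 0.0235
t 24.1 p [524.1 100.4 101.4] phi 41.9 tilt [-0.0003  0.0002] q [ 0.12  0.4   1.69 -0.    1.05 -0.61] F [-2.9 -1.   6.2] op 23.5
```

```bash
python3 -m creep '[0,0,0,0,0,0,0.7, 0,0,0,0,0,0,0.55, 0,0,0,0,0,0,0.45, 0,0,0,0,0,0,0.45, -10,0,0,0,0,0,0.45, -40,0,0,0,0,0,0.45, -80,0,0,0,0,0,0.45, -110,0,0,0,0,0,0.45]'
python3 -m creep '[0,0,0,0,0,0,0.45, 0,0,0,0,0,0,0.45]'
python3 - <<'E'
from h import *
s=observe();im=snapshot('wrist');cv2.imwrite('pics/w9.png',im[:,:,::-1]);c=cam('wrist',s)
for col,z in(('yellow',.1),('blue',.082)):
  for m in blobs(colmask(im,col),500):
    r=rect(c,m,z);print(col,np.round(r[0],1),round(r[1],1),np.round(r[2],1))
E
python3 plan.py 470.5,228,180,42 470.5,228,90,42
```

```text
t: 25.1
eef_pos: [0.5242, 0.1005, 0.2134]
eef_rot: [-0.253, 0.66, 0.253, 0.661]
contact_force: [-0.4, 0.3, 0.5]
opening: 0.0516
t: 25.35
eef_pos: [0.5237, 0.1004, 0.2104]
eef_rot: [-0.253, 0.661, 0.253, 0.66]
contact_force: [-0.2, 0.9, 0.8]
opening: 0.0517
yellow [523.8 101.8] -47.5 [137.7  23.4]
yellow [590.8 161.1] -48.4 [137.6  25.8]
blue [528.6 166.2] 41.9 [66.4 22.4]
blue [573.9  87.7] 42.0 [28.1 25. ]
t 25.4 p [523.6 100.4 210. ] phi 41.9 tilt [ 0.0009 -0.0013] q [ 0.12  0.27  1.58 -0.    1.29 -0.61] F [-0.3  0.1  0.4] op 51.9
(470.5, 228.0, 180.0, 42.0) shift [ 30.1 130.4  45.8] rot [-0.001 -0.001 -0.001] deg 0.1 mm 141.0
(470.5, 228.0, 90.0, 42.0) shift [120.1 130.3  45.9] rot [-0.001 -0.001 -0.001] deg 0.1 mm 183.0
```

View pics/w9.png

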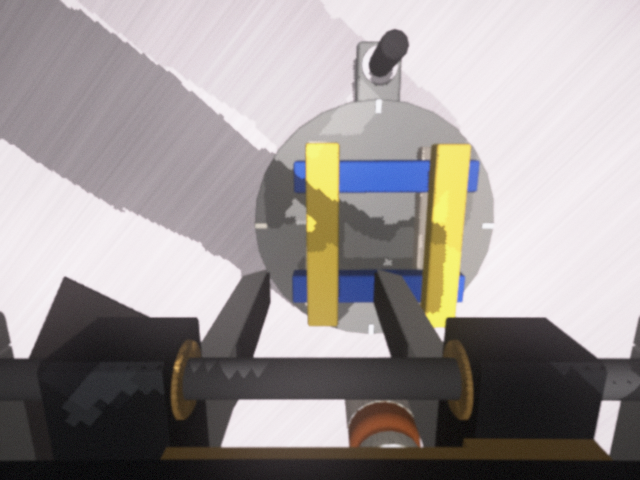

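The tower is complete and square, with yellows at (322,235) and (447,235). Next I localise the grip post, whose top is at (396,42).

```bash
python3 -m creep '[0,20,7,0,0,0,0.3, 0,65,23,0,0,0,0.3, 10,110,40,0,0,0,0.3, 20,130,46,0,0,0,0.3, 20,130,46,0,0,0,0.3, 20,130,46,0,0,0,0.3]'
python3 - <<'E'
from h import *
s=observe();im=snapshot('wrist');cv2.imwrite('pics/w10.png',im[:,:,::-1]);c=cam('wrist',s)
print(proj(c,[[.4705,.228,.11],[.4705,.228,.046]]))
E
python3 plan.py 470.5,228,90,42
```

```text
t: 26.15
eef_pos: [0.4716, 0.2273, 0.1908]
eef_rot: [-0.253, 0.661, 0.253, 0.66]
contact_force: [0.7, 0.3, -0.1]
opening: 0.0658
[[320.0732834  250.01469356]
 [320.44181294 228.77993361]]
t 26.2 p [471.8 227.1 191. ] phi 41.9 tilt [-0.0001 -0.0001] q [ 0.38  0.27  1.64 -0.    1.24 -0.35] F [-0.4  0.5  0.1] op 65.5
(470.5, 228.0, 90.0, 42.0) shift [101.    1.5  -0.4] rot [-0.002 -0.     0.   ] deg 0.1 mm 101.0
```

View pics/w10.png

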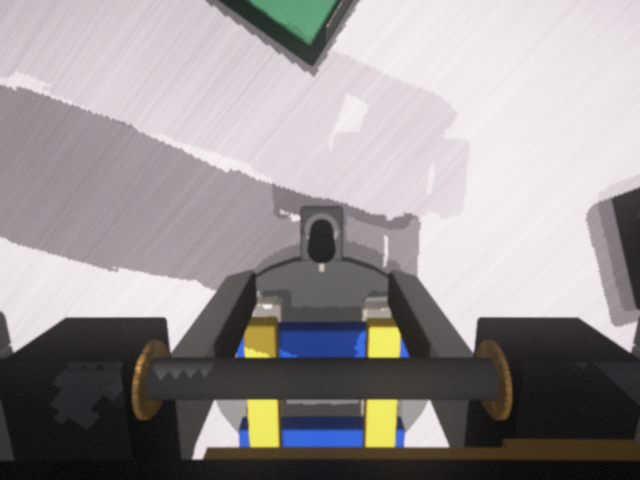

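The post top is at (321,250), centred and matching the prediction. I descend and close on it.

```bash
python3 -m creep '[45,1,0,0,0,0,0.3, 80,1.5,0,0,0,0,0.3, 97,1.5,0,0,0,0,0.3, 100,1.5,0,0,0,0,0.3, 100,1.5,0,0,0,0,0.3, 100,1.5,0,0,0,0,1, 100,1.5,0,0,0,0,1, 100,1.5,0,0,0,0,1]'
python3 -m creep '[0,0,0,0,0,0,1, 0,0,0,0,0,0,1]'
python3 - <<'E'
from h import *
s=observe();im=snapshot('wrist');cv2.imwrite('pics/w11.png',im[:,:,::-1])
from plan import plan
o=np.array([557.5,131.3]);p=s['eef_pos'][:2]*1000-o
r0=np.linalg.norm(p);a0=np.degrees(np.arctan2(p[1],p[0]));print('r',r0,'a',a0)
plan([(*(o+r0*np.array([np.cos(np.radians(a0-d)),np.sin(np.radians(a0-d))])),90.5,42-d) for d in (5,10,15,20,25,30,35,40)],s)
E
```

```text
t: 27.2
eef_pos: [0.4704, 0.2291, 0.0913]
eef_rot: [-0.253, 0.66, 0.253, 0.66]
contact_force: [0.2, -0.3, 0.1]
opening: 0.0388
t: 27.45
eef_pos: [0.4703, 0.229, 0.0909]
eef_rot: [-0.253, 0.66, 0.253, 0.66]
contact_force: [-0.2, -0.2, -0.7]
opening: 0.0191
r 130.95426625728916 a 131.74209673541478
t 27.45 p [470.3 229.   90.9] phi 41.9 tilt [ 0.     -0.0001] q [ 0.38  0.39  1.73  0.    1.02 -0.35] F [-0.2 -0.2 -0.7] op 19.1
(np.float64(479.16131519675326), np.float64(236.23841200572144), 90.5, 37) shift [ 0.4 -0.5 11.4] rot [ 0.086 -0.    -0.   ] deg 4.9 mm 11.0
(np.float64(488.6054027846436), np.float64(242.66675592616852), 90.5, 32) shift [ 0.4 -2.1 22.7] rot [ 0.173 -0.    -0.   ] deg 9.9 mm 23.0
(np.float64(498.57381985703796), np.float64(248.24753158893168), 90.5, 27) shift [ 0.4 -4.6 33.9] rot [ 0.261 -0.    -0.   ] deg 14.9 mm 34.0
(np.float64(508.9907007409207), np.float64(252.93826592145285), 90.5, 22) shift [ 0.4 -8.1 44.8] rot [ 0.348 -0.    -0.   ] deg 19.9 mm 45.0
(np.float64(519.7767666828807), np.float64(256.7032596031187), 90.5, 17) shift [  0.4 -12.5  55.3] rot [ 0.435 -0.    -0.   ] deg 24.9 mm 57.0
(np.float64(530.8499292082952), np.float64(259.5138587586463), 90.5, 12) shift [  0.4 -17.8  65.4] rot [ 0.523 -0.    -0.   ] deg 29.9 mm 68.0
(np.float64(542.125914864187), np.float64(261.34867303137605), 90.5, 7) shift [  0.4 -23.9  75. ] rot [ 0.61 -0.   -0.  ] deg 34.9 mm 79.0
(np.float64(553.5189065910889), np.float64(262.1937383768013), 90.5, 2) shift [  0.4 -30.9  84.1] rot [ 0.697 -0.    -0.   ] deg 39.9 mm 90.0
```

View pics/w11.png

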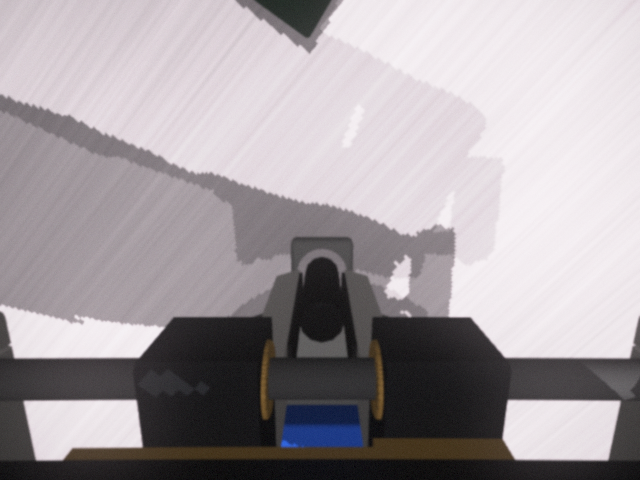

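The post is gripped (opening 19.1 mm, as expected). I turn it along the 130 mm arc.

```bash
python3 -m creep '[0,0,2.6,0.02,0,0,1, 0,-0.2,7.8,0.06,0,0,1, 0,-0.6,13,0.1,0,0,1, 0,-1.5,19.4,0.15,0,0,1, 0,-2.6,25.8,0.2,0,0,1, 0,-4,32.2,0.25,0,0,1, 0,-5.8,38.4,0.3,0,0,1, 0,-7.9,44.6,0.35,0,0,1]'
python3 plan.py
```

```text
t: 28.5
eef_pos: [0.509, 0.253, 0.0909]
eef_rot: [-0.134, 0.695, 0.133, 0.694]
contact_force: [-0.8, -2.6, 1.9]
opening: 0.0184
t 28.5 p [509.  253.   90.9] phi 21.7 tilt [-0.0003 -0.0004] q [ 0.4   0.48  1.6  -0.    1.06  0.02] F [-0.8 -2.6  1.9] op 18.4
```

```bash
python3 -m creep '[0,-0.2,6.5,0.05,0,0,1, 0,-0.6,13,0.1,0,0,1, 0,-1.5,19.4,0.15,0,0,1, 0,-2.6,25.8,0.2,0,0,1, 0,-4,32.2,0.25,0,0,1, 0,-5.8,38.4,0.3,0,0,1, 0,-7.9,44.6,0.35,0,0,1, 0,-10.3,50.6,0.4,0,0,1]'
python3 plan.py
```

```text
t: 29.5
eef_pos: [0.56, 0.2623, 0.091]
eef_rot: [0.007, 0.707, -0.007, 0.707]
contact_force: [-0.0, -1.4, 0.6]
opening: 0.0187
t 29.5 p [560.  262.3  91. ] phi -1.2 tilt [-0.0002  0.0001] q [ 0.38  0.58  1.44 -0.    1.12  0.4 ] F [-0.  -1.4  0.6] op 18.7
```

```bash
python3 -m creep '[0,-0.2,6.5,0.05,0,0,1, 0,-0.6,13,0.1,0,0,1, 0,-1.5,19.4,0.15,0,0,1, 0,-2.6,25.8,0.2,0,0,1, 0,-4,32.2,0.25,0,0,1, 0,-5.8,38.4,0.3,0,0,1, 0,-7.9,44.6,0.35,0,0,1, 0,-10.3,50.6,0.4,0,0,1]'
python3 plan.py
```

```text
t: 30.5
eef_pos: [0.6106, 0.2511, 0.091]
eef_rot: [0.148, 0.691, -0.147, 0.692]
contact_force: [2.2, 0.5, 0.1]
opening: 0.0183
t 30.5 p [610.6 251.1  91. ] phi -24.1 tilt [0.0005 0.0008] q [ 0.33  0.67  1.3  -0.    1.17  0.76] F [2.2 0.5 0.1] op 18.3
```

```bash
python3 -m creep '[0,-0.2,6.5,0.05,0,0,1, 0,-0.6,13,0.1,0,0,1, 0,-1.5,19.4,0.15,0,0,1, 0,-2.6,25.8,0.2,0,0,1, 0,-4,32.2,0.25,0,0,1, 0,-5.8,38.4,0.3,0,0,1, 0,-7.7,44,0.345,0,0,1, 0,-9.5,48.7,0.385,0,0,1]'
python3 -m creep '[0,0,2.6,0.02,0,0,1, 0,-0.1,4.6,0.035,0,0,1, 0,-0.1,4.6,0.035,0,0,1, 0,-0.1,4.6,0.035,0,0,1]'
python3 plan.py
```

```text
t: 31.5
eef_pos: [0.6514, 0.2229, 0.091]
eef_rot: [0.277, 0.65, -0.277, 0.651]
contact_force: [5.1, 2.3, -1.1]
opening: 0.0183
t: 32.0
eef_pos: [0.6544, 0.2197, 0.091]
eef_rot: [0.288, 0.645, -0.287, 0.646]
contact_force: [6.2, 3.3, -0.9]
opening: 0.0184
t 32.0 p [654.4 219.7  91. ] phi -48.0 tilt [0.0018 0.0006] q [0.27 0.73 1.19 0.   1.22 1.11] F [ 6.2  3.3 -0.9] op 18.4
```

At the stop (grip angle 42.4°, expected about 42°). Release, lift and look.

```bash
python3 -m creep '[0,0,0,0,0,0,0.75, 0,0,0,0,0,0,0.6, 0,0,0,0,0,0,0.45, 0,0,0,0,0,0,0.45, -10,0,0,0,0,0,0.45, -40,0,0,0,0,0,0.45, -80,0,0,0,0,0,0.45, -130,0,0,0,0,0,0.45]'
python3 plan.py 495,-20,250,-48
```

```text
t: 33.0
eef_pos: [0.6534, 0.2191, 0.2224]
eef_rot: [0.288, 0.646, -0.288, 0.646]
contact_force: [0.6, -0.5, 0.0]
opening: 0.0516
t 33.0 p [653.4 219.1 222.4] phi -48.0 tilt [-0.0008 -0.0004] q [ 0.27  0.62  1.06 -0.    1.46  1.11] F [ 0.6 -0.5  0. ] op 51.6
(495.0, -20.0, 250.0, -48.0) shift [ -27.4 -277.7   71.8] rot [-0.    -0.     0.001] deg 0.1 mm 288.0
```

```bash
python3 -m creep '[-10,-25,6,0,0,0,0.45, -27,-70,18,0,0,0,0.45, -27,-120,31,0,0,0,0.45, -27,-170,44,0,0,0,0.45, -27,-220,57,0,0,0,0.45, -27,-260,100,0,0,0,0.45, -27,-290,140,0,0,0,0.45, -27,-320,180,0,0,0,0.45]'
python3 -m creep '[0,-30,40,0,0,0,0.45, 0,-60,80,0,0,0,0.45, 0,-90,120,0,0,0,0.45, 0,-90,120,0,0,0,0.45, 0,-90,120,0,0,0,0.45]'
python3 - <<'E'
from h import *
for n in('top','scene'):
    im=snapshot(n);b=im[:,:,::-1];c=cam(n)
    cv2.imwrite(f'pics/{n}F.png',b)
    for col,z in(('yellow',.1),('blue',.082)):
      for m in blobs(colmask(im,col),20):
        r=rect(c,m,z);print(n,col,np.round(r[0],1),round(r[1],1),np.round(r[2],1))
    crop=b[170:275,205:325] if n=='top' else b[215:325,310:430]
    cv2.imwrite(f'pics/{n}Fc.png',cv2.resize(crop,None,fx=5,fy=5,interpolation=cv2.INTER_CUBIC))
E
python3 plan.py
```

```text
t: 34.0
eef_pos: [0.5362, -0.1303, 0.2491]
eef_rot: [0.288, 0.645, -0.288, 0.646]
contact_force: [0.9, 0.5, 0.2]
opening: 0.0515
t: 34.62
eef_pos: [0.5497, -0.2775, 0.2483]
eef_rot: [0.288, 0.646, -0.288, 0.646]
contact_force: [0.9, 0.6, -0.4]
opening: 0.0514
top yellow [587.1  98.1] 42.6 [138.7  24.1]
top yellow [525.6 165.4] 42.8 [138.   23.7]
top yellow [ 299.7 -762.2] -89.6 [99.1 74.6]
top blue [634.  113.3] 43.5 [22.8  9.3]
top blue [589.8 161.4] -46.1 [66.  24.4]
top blue [566.9  53.6] 43.5 [22.3  7.4]
top blue [546.6 208.6] 44.0 [22.5  7.3]
top blue [523.1 100.2] -47.4 [65.9 24.3]
top blue [478.9 148.1] 44.1 [22.1 10.8]
top blue [175.3 749.2] -43.3 [24.1 23.2]
scene yellow [ 367.5 -747.9] 89.7 [124.3  95.4]
scene yellow [531.1 163.3] 43.0 [142.1  25.4]
scene yellow [591.7  96.3] 41.8 [141.5  26.6]
scene blue [103.1 732.2] 0.3 [40.1 18.1]
scene blue [155.3 828.3] -24.5 [41.  18.6]
scene blue [522.6 104. ] -46.3 [56.8 28.1]
scene blue [570.1  53.1] 38.3 [25.8 12.3]
scene blue [588.9 164.4] -46.0 [57.7 26.2]
scene blue [638.  113.1] 37.9 [27.2 14.5]
t 34.73 p [ 549.9 -276.9  248.5] phi -47.9 tilt [0.0002 0.0004] q [-0.53  0.43  1.28  0.    1.43  0.31] F [ 0.7 -0.1 -0.3] op 51.6
```

View pics/topFc.png

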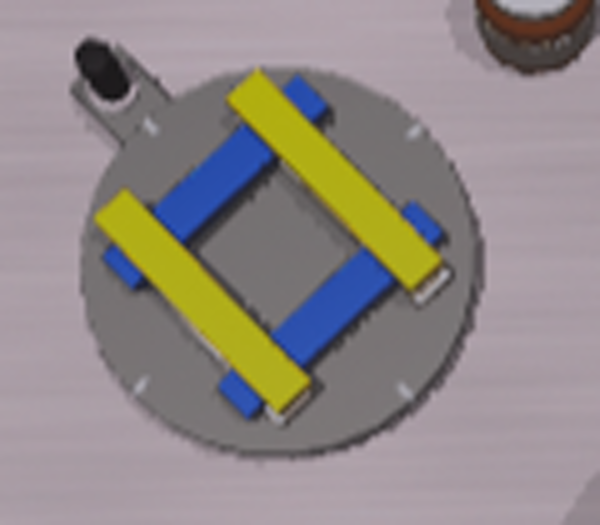

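View pics/sceneF.png

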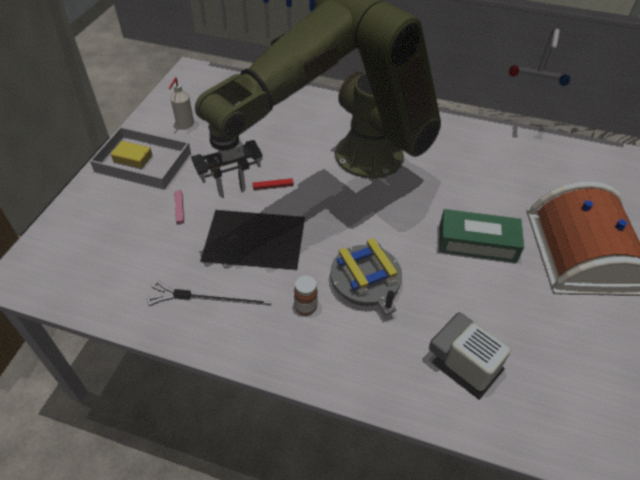

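View pics/sceneFc.png

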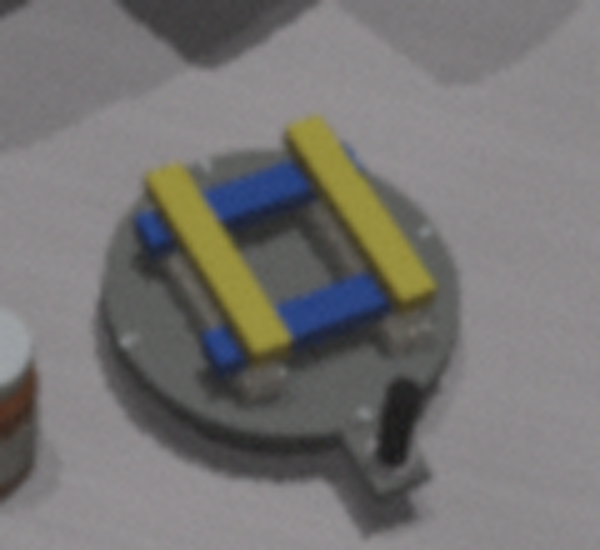

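Both views show a square tower, with the grip at (388,298) in the scene picture. Last numeric check uses the deck marks at crop pixels (150,127), (415,131), (405,391) and (140,384).

```bash
python3 - <<'E'
from h import *
q=np.array([(150,127),(415,131),(405,391),(140,384)])/5+[204.6,169.6]
P=toplane(cam('top'),q,.046)[:,:2]*1000;o=P.mean(0);v=P[0]-P[2];a=np.arctan2(v[1],v[0]);w=P[1]-P[3]
print(o,np.degrees(a),np.degrees(np.arctan2(w[1],w[0])))
y=np.array([np.cos(a),np.sin(a)]);x=np.array([y[1],-y[0]])
for n,p in dict(y1=(587.1,98.1),y2=(525.6,165.4),b1=(589.8,161.4),b2=(523.1,100.2)).items():print(n,np.round([(p-o)@x,(p-o)@y],1))
im=snapshot('top');d=cv2.absdiff(im,cv2.imread('pics/top0.png')[:,:,::-1].copy()).max(2)
print('jar/grasper diff px',(d[120:180,295:330]>40).sum(),(d[115:170,340:480]>40).sum())
print(np.abs(observe()['joint_vel']).max())
E
```

```text
[556.76121408 132.20262082] 42.78555299405736 -47.667341107663155
y1 [45.6 -0.9]
y2 [-45.5  -0.3]
b1 [ 1.  44.1]
b2 [  0.6 -46.4]
jar/grasper diff px 0 980
0.0035911211227294595
```

View pics/topF.png

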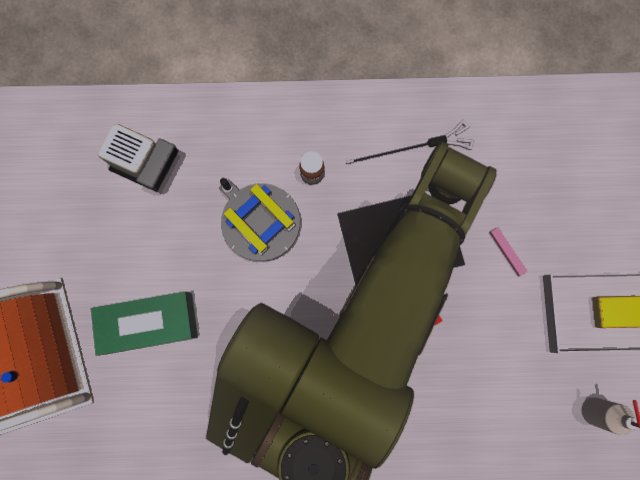

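The grasper (348–470, 122–162) is where it was; the pixel difference is the arm in the way. The deck is turned 89.1° (131.9° → 42.8°). Everything checks out, so I hand in.

```bash
python3 -c "
from station import *
print(job_done())"
```

```text
the job is handed in; nothing more can be done
None
```

The crib is finished and turned one stop clockwise, and I handed the job in about 35 s into the 72 s allowed. `job_done()` gives no verdict, so the result below rests on my own checks.

- **What I did:** I laid the loose blue slat, then both yellow slats. Each was lowered until the wrist read about 6–7 N of contact before I let go. I then turned the deck by its grip along the 130 mm arc, released it and backed away.
- **Slats:** In the last top view, the yellow slats and the visible parts of the blue ones lie within about 2 mm of their places in the deck's frame, with directions within about 2°. The white slats could only be judged by eye at the end, because they are mostly hidden under the yellow ones.
- **Turntable:** The deck marks show a turn of about 89°, within 0.02 rad of the stop.
- **Jar and grasper:** The jar's pixels are unchanged. The grasper's picture check flagged a difference, but the view shows that is the arm overlapping it, with the grasper itself where it was.
- **Disagreements:** The cameras differed from each other by 2–4 mm, well inside the tolerances. Holding the post at the stop showed about 7 N of sideways load; it was gone on release.

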